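Set up the two setting stations with keyed risers and dies

TASK

Build up the two setting stations. On the square foot stack the large square riser, then the small square riser, then the black ring die; on the round foot stack the round riser and then the domed setting block. Each riser must sit squarely down over the key rib below it with its groove and be centred, the dies must lie flat in the middle of the top risers, and the mug, wax tin and whetstone must be left where they are.

Things in the scene. Friction and masses are not known exactly. Their poses are not given: they have to be found in the camera images.
- square_foot: Square dark steel foot plate screwed to the table, 90 x 90 x 12 mm. Origin: centre of its underside, z up. A straight light-coloured key rib (half-round bar, 8 mm wide, 50 mm long, 6 mm high) stands on the middle of its top face and runs along its y axis. Small low screw heads near the corners. It may stand on the robot's left or right.
- round_foot: Round dark steel foot plate screwed to the table, diameter 90 mm, 12 mm thick. Origin: centre of its underside, z up. The same key rib (8 mm wide, 50 mm long, 6 mm high) runs along its y axis across the middle of its top. It may stand on the robot's left or right.
- large_square_riser: Large square steel block, loose, 60 x 60 mm, 26 mm high without its rib, 0.55 kg. Origin: centre of the underside, z up. A groove 13 mm wide, 8 mm deep runs right through the underside along its y axis. On the middle of its top is a dark key rib, also along y (8 mm wide, 36 mm long, 6 mm high): it shows which way the groove runs. Half a turn makes no difference.
- small_square_riser: Small square steel block, loose, 44 x 44 x 22 mm, 0.26 kg. Origin: centre of the underside, z up. A groove 13 mm wide, 8 mm deep runs right through the underside along its y axis; a dark line 5 mm wide across its flat top runs the same way, above the groove. Half a turn makes no difference.
- round_riser: Round steel riser, loose, diameter 56 mm, 24 mm high, 0.38 kg: a disc 16 mm thick on two straight foot bars 8 mm high, with a groove 13 mm wide, 8 mm deep between them along its y axis. Origin: centre of the underside of the bars, z up. A dark line 5 mm wide across its flat top runs along y, above the groove. Half a turn makes no difference.
- setting_block: Light grey steel setting block, round, diameter 41 mm, 23 mm high, with bevelled (domed) upper edge and a small round hollow in its top, loose, about 0.19 kg. Origin: centre of the underside, z up. Its yaw does not matter.
- ring_die: Black ring die, a flat ring of outer diameter 34 mm, 9 mm high, with an open hole, loose, about 0.05 kg, lying flat. Origin: centre of the underside, z up. Its yaw does not matter.
- mug: Pink mug with a handle, 86 x 116 x 94 mm, standing at the far side of the work. Bystander, loose. Origin: centre of the underside.
- wax_tin: Round black closed wax tin, diameter 57 mm, 22 mm high (larger than the ring die and without a hole). Bystander, loose. Origin: centre of the underside.
- whetstone: Dark grey flat whetstone, 42 x 78 x 8 mm. Bystander, loose. Origin: centre of the underside.
Mind the look-alikes: they are no part of the job. What is shaped like the large_square_riser but orange or purple is not meant.

How it is judged (in metres and radians):
At the end, for the whole second after the job is handed in: Square foot carries large riser, small riser, ring die; round foot carries round riser, setting block. Each is centred on the one below to 8 mm, its height within 2.5 mm of fully seated, grooves within 0.2 rad of the ribs, upright within 0.08 rad, released and at rest (horizontal distance between large_square_riser and square_foot below 0.008 m and z of large_square_riser in the frame of square_foot between 0.0095 and 0.0145 m and angle between each of large_square_riser, small_square_riser, ring_die, round_riser, setting_block's own z axis and vertical below 0.08 rad and linear speed of each of large_square_riser, small_square_riser, ring_die, round_riser, setting_block below 0.02 m/s and angle between the y axis of large_square_riser and the y axis of square_foot, either way round below 0.2 rad and horizontal distance between small_square_riser and large_square_riser below 0.008 m and z of small_square_riser in the frame of large_square_riser between 0.0235 and 0.0285 m and angle between the y axis of small_square_riser and the y axis of large_square_riser, either way round below 0.2 rad and horizontal distance between ring_die and small_square_riser below 0.008 m and z of ring_die in the frame of small_square_riser between 0.0195 and 0.0245 m and horizontal distance between round_riser and round_foot below 0.008 m and z of round_riser in the frame of round_foot between 0.0095 and 0.0145 m and angle between the y axis of round_riser and the y axis of round_foot, either way round below 0.2 rad and horizontal distance between setting_block and round_riser below 0.008 m and z of setting_block in the frame of round_riser between 0.0215 and 0.0265 m); the robot touches nothing.
It fails at once if the mug is moved more than 25 mm (distance of mug from where it was at the start of the episode above 0.025 m).
It fails at once if the wax tin is moved more than 25 mm (distance of wax_tin from where it was at the start of the episode above 0.025 m).
It fails at once if the whetstone is moved more than 25 mm (distance of whetstone from where it was at the start of the episode above 0.025 m).
It also fails if it takes over 112 s, if anything falls off the work surface, if the arm or the gripper's body presses on something with over 40 N, if the wrist force passes 120 N, or if a joint passes its speed limit or range.

ROBOT

A 6-joint arm with a two-finger parallel gripper is mounted at the origin on a cart in front of the work surface, level with it; the furniture and walls round the work are solid. World frame = base frame: x ahead of the robot, y to its left, z up, the work surface at z = 0. Lengths are in m, angles in degrees, forces in N, time in s.
With the tool pointing down it reaches from about 0.4 to 0.825 m from the base axis. Payload 7 kg.
Tool frame: the origin (TCP) lies midway between the tips of the shut fingers; the grasp point (between the pads) lies 19 mm behind it; z points along the fingers, y is the line along which they close (so a half turn about z gives the same grasp; the last joint's range is limited). The gripper opens to 88 mm and grips with 3 to 60 N. Pads are 19 mm wide; open, the fingers measure 130 mm over their backs; the gripper's body (78 mm by 193 mm) begins 47 mm behind the grasp point.
Start: joints at [-49.498, 20.546, 0.682, 0, -70.136, -16.507], TCP at [0.274, -0.617, 0.227] pointing down, gripper open.
Joint ranges: [-176.03, 176.03], [-82.01, 121.73], [-58.28, 71.71], [-173.87, 95.51], [-174.79, -0.11], [-173.66, 173.66]. Speed limits (degrees/s): [136.94, 136.94, 172.46, 180, 180, 180].

INTERFACE

Orientations are given as [roll, pitch, yaw] about the fixed x, y, z axes, in that order (R = Rz(yaw) Ry(pitch) Rx(roll)).
In Python, from plant import ctrl gives the robot as it stands. The module is installed in compiled form; this text tells all that it offers.
- The arm moves only by the tool play_rows, never from a script. Its argument "commands" is a list that holds one entry, the list of rows, each a list of 7 numbers: the turn, a rotation vector about the tool's x, y, z in rad, then the shift along the tool's x, y, z in cm, then the finger opening in cm, from 0 to 8.76. In form: [[[ax, ay, az, x, y, z, grip], ...]]. A call has 1 to 8 rows; each row is the pose to reach, as a shift and turn from the pose commanded when the call began, along the tool's axes at that moment; what a row does not reach only later rows make up. A row lasts 1/12 s, in which the tool goes at most 41.7 mm and 7.16 degrees, less where a joint would pass 70% of its speed; a pose out of reach is approached as far as the arm can. A call with a gripper value outside its range is refused whole. The fingers move at their own pace and stop on an object; the grip force is fixed at half the most. Time passes only in rows, so rows that repeat a pose let the fingers close. It gives the time, the measured TCP pose, the force, the opening and the grip force at its end, in the units of the state.
- ctrl.get_obs(): the state, without advancing time (a new reading comes with each control period).
- ctrl.snapshot(name): name is "scene" or "side" or "wrist"; returns a dict with "color" (384x512x3 uint8, red, green, blue), "camera_matrix" (3x3 intrinsics, pixels), "k1" (the pictures are not rectified: a ray, as slopes to the right and down, at radius r is drawn at 1 + k1 r^2 times it, then the intrinsics apply), "origin" and "rotation" of the camera in the world; the wrist camera has in their place "hand_eye" (4x4, takes a point from camera to tool coordinates, whose origin is the TCP and whose axes are the flange's). Camera axes: x right, y down, z forward; pixel columns grow to the right and rows downward; lengths in m; the calibration is good to about 2 mm. A picture is of the moment at which its call begins: read the wrist's pose just before it. There is no depth.
- ctrl.close_job(): hands the job in; it is judged then, once.
Trained networks look in a picture, given as the dict that the camera call returned (one of the last four; its "shot" number tells which), for a name from the list of things; names that differ only in an ending like _2 or _b are one class to them, and where a whole thing is asked for, a point or a joint stands for the part that bears it (a point fixed in the world has none). Each returns a list of dicts, best first, with "conf" (0 to 1); they miss things now and then, are a little off and sometimes report something else, mostly with a low value. They report only what shows in the picture. A call takes as long as a camera call. They do not tell look-alikes from the thing itself.
- ctrl.find_in(picture, name): "bbox" ([left, top, width, height] in pixels, round what is visible of it).
The state is a dict: "clock": time; "joint_pos": joint angles; "qvel": joint speeds; "tau": joint torques, N m; "tool_pos": TCP position; "orientation": TCP orientation; "force": force on the tool from outside, world axes, zero at the start; "moment": the same for the moment, N m; "opening": finger opening in m; "gripper_force": force on a finger pad.
Only numpy, scipy, OpenCV 4.12 (cv2) and the standard library are available. Lean on these libraries where they do the work, as an engineer would, in place of code of your own. Each camera call takes 0.05 s, during which the arm holds its last target. There are 200 camera calls.

## Working session

There is one attempt and no reset: what is moved stays moved. The work goes in short steps, Python scripts to look and compute and a tool call to move; the robot and the scene stay as the last step left them, time stands still between calls to the robot, and variables do not carry over. Pictures are saved under pics/ and viewed, at most 14 in all, crops included, and the job is handed in when it is done.

Besides the shell and the picture viewer there is one more tool, called after ">>>" by a JSON object that holds its "api" and its "payload", one argument or row to a line. play_rows: Moves the arm, as the interface text tells. Its arguments: {"type":"object","properties":{"commands":{"type":"array","items":{"type":"array","items":{"type":"array","items":{"type":"number"}}}}},"required":["commands"]}

```bash
mkdir -p pics; cat > h.py <<'E'
import numpy as np, cv2
from plant import ctrl
from scipy.spatial.transform import Rotation as R
def snap(n,save=None):
    o=ctrl.get_obs(); s=ctrl.snapshot(n)
    if n=="wrist":
        T=np.eye(4); T[:3,:3]=R.from_euler('xyz',o['orientation'],degrees=True).as_matrix(); T[:3,3]=o['tool_pos']
        T=T@np.array(s['hand_eye']); s['origin']=T[:3,3]; s['rotation']=T[:3,:3]
    if save: cv2.imwrite('pics/'+save,s['color'][:,:,::-1])
    return s
def ray(s,px):
    K=np.array(s['camera_matrix']); u=(np.atleast_2d(px)-K[:2,2])/[K[0,0],K[1,1]]
    p=u.copy()
    for _ in range(20): p=u/(1+s['k1']*(p**2).sum(1,keepdims=True))
    return np.c_[p,np.ones(len(p))]@np.array(s['rotation']).T
def pos(s,px,z):
    d=ray(s,px); o=np.array(s['origin']); return o+d*((z-o[2])/d[:,2])[:,None]
def proj(s,P):
    K=np.array(s['camera_matrix']); c=(np.atleast_2d(P)-s['origin'])@np.array(s['rotation'])
    p=c[:,:2]/c[:,2:]; p=p*(1+s['k1']*(p**2).sum(1,keepdims=True)); return p*[K[0,0],K[1,1]]+K[:2,2]
def tosteps(tgt,yaw):
    "shift in cm in tool axes and rotvec from present pose to tgt, pointing down with tool yaw"
    o=ctrl.get_obs(); M=R.from_euler('xyz',o['orientation'],degrees=True)
    return M.inv().apply(np.array(tgt)-o['tool_pos'])*100,(M.inv()*R.from_euler('xyz',[180,0,yaw],degrees=True)).as_rotvec()
E
python3 - <<'E'
from h import *
print(ctrl.get_obs())
for n in ["scene","side"]:
    s=snap(n,n+'0.png'); print(n,s['origin'],np.round(s['rotation'],3).tolist(),s['k1'],s['camera_matrix'])
    for k in "square_foot round_foot large_square_riser small_square_riser round_riser setting_block ring_die mug wax_tin whetstone".split():
        print(k,[(np.round(d['bbox']).tolist(),round(d['conf'],2)) for d in ctrl.find_in(s,k)[:4]])
print(snap('wrist')['hand_eye'])
E
```

```text
{'clock': 0.0, 'joint_pos': array([-4.94985043e+01,  2.05925896e+01,  6.32840302e-01, -2.10675530e-02,
       -7.01346180e+01, -1.65069389e+01]), 'qvel': array([-0.01070295,  0.08531334,  0.05376334,  0.08512351,  0.0257141 ,
       -0.05327589]), 'tau': array([-6.11195610e-04, -5.82718277e+01,  2.93061090e+01,  6.99742377e+00,
        7.02840698e-03, -1.75933474e-04]), 'tool_pos': array([ 0.27426846, -0.61622749,  0.22559958]), 'orientation': array([ 1.79903894e+02, -7.82710331e-03, -1.56012612e+02]), 'force': array([ 0.37608184,  1.42924342, -0.14587011]), 'moment': array([-0.01592255, -0.00131777,  0.01117746]), 'gripper_force': 0.0, 'opening': 0.08768546229705598}
scene [-0.30250935  0.71302511  0.57681409] [-116.442, 1.464, -130.728] -0.07263100767316583 [[449.65219984   0.         258.29820714]
 [  0.         449.65219984 197.36407022]
 [  0.           0.           1.        ]]
square_foot [([266.0, 179.0, 36.0, 20.0], 0.81), ([194.0, 208.0, 36.0, 17.0], 0.66)]
round_foot [([194.0, 204.0, 36.0, 21.0], 0.68)]
large_square_riser [([268.0, 226.0, 33.0, 22.0], 0.89), ([212.0, 243.0
[... 911 characters left out ...]
0], 0.63)]
round_riser [([232.0, 163.0, 15.0, 13.0], 0.69), ([197.0, 199.0, 22.0, 14.0], 0.58)]
setting_block [([250.0, 266.0, 28.0, 23.0], 0.7), ([173.0, 178.0, 25.0, 10.0], 0.61)]
ring_die [([178.0, 242.0, 17.0, 14.0], 0.69)]
mug [([307.0, 160.0, 29.0, 47.0], 0.67), ([252.0, 264.0, 24.0, 26.0], 0.41)]
wax_tin [([283.0, 170.0, 16.0, 10.0], 0.44), ([234.0, 186.0, 36.0, 10.0], 0.2)]
whetstone [([326.0, 225.0, 19.0, 13.0], 0.47)]
[[-2.75583832e-04 -9.51015549e-01 -3.09142928e-01  8.40341943e-02]
 [ 9.99999922e-01 -3.49233226e-04  1.82900569e-04  2.45931923e-04]
 [-2.81904267e-04 -3.09142854e-01  9.51015571e-01 -1.57955811e-01]
 [ 0.00000000e+00  0.00000000e+00  0.00000000e+00  1.00000000e+00]]
```

```bash
python3 - <<'E'
s=open('h.py').read()
s=s.replace("    if save:","    else: s['rotation']=R.from_euler('xyz',s['rotation'],degrees=True).as_matrix()\n    if save:",1)
open('h.py','w').write(s)
import cv2
a=cv2.imread('pics/scene0.png')[135:315,150:390]; cv2.imwrite('pics/a.png',cv2.resize(a,(800,600),interpolation=cv2.INTER_CUBIC))
a=cv2.imread('pics/side0.png')[140:305,130:350]; cv2.imwrite('pics/b.png',cv2.resize(a,(800,600),interpolation=cv2.INTER_CUBIC))
E
```

```text
(no output)
```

View pics/a.png

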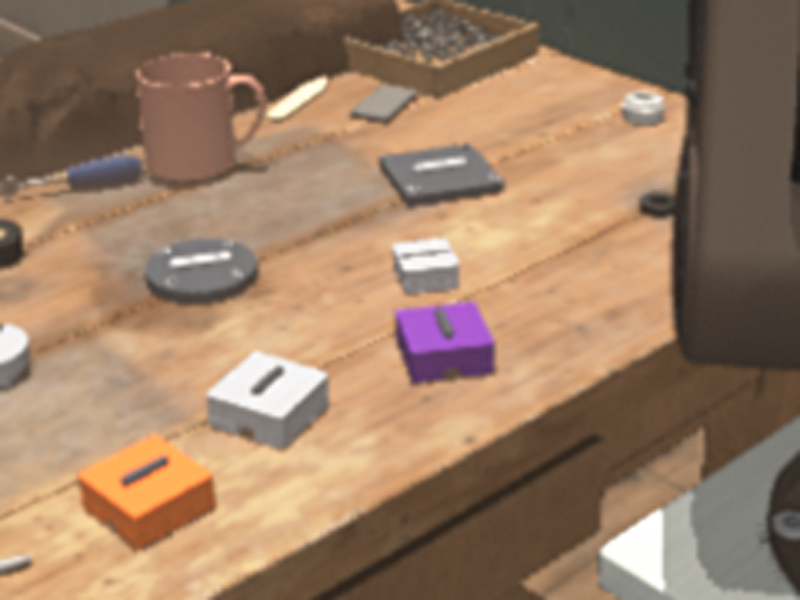

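View pics/b.png

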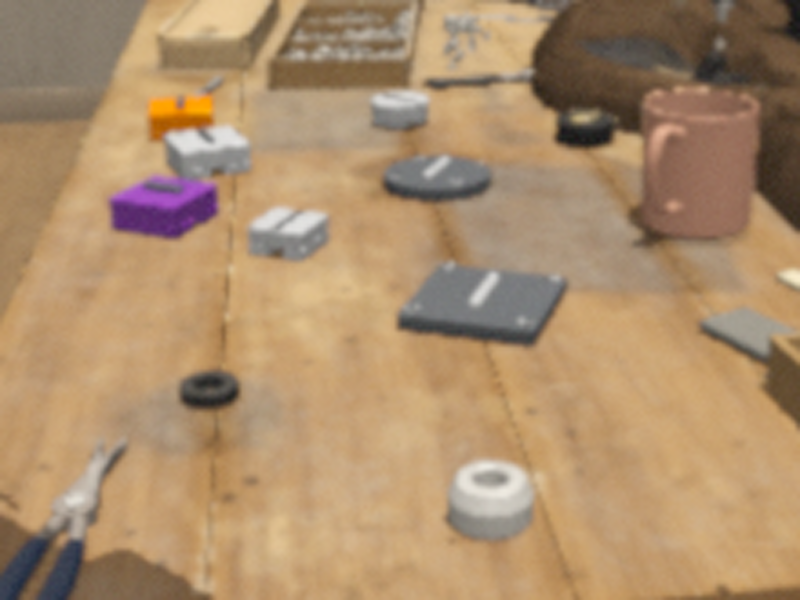

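Scene crop: large candidates are orange (crop 146,490), grey steel (268,400) and purple (446,340); the steel one is meant. Small riser (427,265), round foot (202,268), square foot (441,173), round riser at the left edge (5,355), setting block (643,107), ring die (657,204). The side crop agrees: round riser (400,108), tin (585,127), steel riser (207,150), small riser (288,232), die (209,389), block (490,500).

```bash
python3 - <<'E'
from h import *
a=snap('scene');b=snap('side')
A=lambda x,y:(150+x*.3,135+y*.3); B=lambda x,y:(130+x*.275,140+y*.275)
for n,z,pa,pb in [("sqfoot",.018,(441,163),(484,289)),("rfoot",.018,(201,260),(437,167)),("large",.032,(268,380),(207,136)),("orange",.032,(146,470),(181,103)),("purple",.032,(446,322),(163,185)),
 ("small",.022,(426,250),(289,220)),("round",.024,None,(400,97)),("block",.023,(643,100),(491,479)),("die",.009,(657,200),(209,383)),("tin",.022,None,(585,117)),("mug",.0,(190,175),(695,220)),("stone",.008,(385,100),(748,328))]:
    print(n, pos(a,A(*pa),z).round(3)[0,:2] if pa else None, pos(b,B(*pb),z).round(3)[0,:2])
E
```

```text
sqfoot [ 0.577 -0.119] [ 0.583 -0.131]
rfoot [0.576 0.142] [0.584 0.127]
large [0.385 0.221] [0.395 0.2  ]
orange [0.356 0.338] [0.366 0.315]
purple [0.358 0.083] [0.367 0.071]
small [0.461 0.007] [0.461 0.006]
round None [0.573 0.334]
block [ 0.54  -0.352] [ 0.55  -0.368]
die [ 0.409 -0.214] [ 0.412 -0.222]
tin None [0.735 0.244]
mug [0.745 0.036] [0.771 0.021]
stone [ 0.74  -0.197] [ 0.738 -0.192]
```

>>> {"api": "play_rows", "payload": {
  "commands": [
    [[0,0,0.42,-26,18.5,-2,8.76],[0,0,0.42,-26,18.5,-2,8.76],[0,0,0.42,-26,18.5,-2,8.76],[0,0,0.42,-26,18.5,-2,8.76],[0,0,0.42,-26,18.5,-2,8.76],[0,0,0.42,-26,18.5,-2,8.76],[0,0,0.42,-26,18.5,-2,8.76],[0,0,0.42,-26,18.5,-2,8.76]]
  ]
}}

```text
clock: 1.92
tool_pos: [0.4378, -0.3396, 0.2472]
orientation: [-180.0, 0.1, 180.0]
force: [0.4, -0.3, 0.0]
opening: 0.0877
gripper_force: 0.0
```

```bash
python3 - <<'E'
from h import *
o=ctrl.get_obs(); print(o['clock'],o['tool_pos'],o['orientation'],o['joint_pos'],o['force'])
s=snap('wrist','w1.png'); print(s['camera_matrix'],s['k1'],s['origin'])
print(proj(s,[[.545,-.36,.02],[.41,-.218,0],[.58,-.125,.018],[.461,.006,.02],[.58,.135,.018]]).round())
E
```

```text
1.9167 [ 0.43784087 -0.33955279  0.24717263] [-1.79988549e+02  6.17444677e-02  1.79972558e+02] [-1.75470215e+01  8.37643304e+00 -1.29686727e+01 -8.23578937e-03
 -6.85925671e+01 -7.24774249e+01] [ 0.41480791 -0.33176605  0.02005629]
[[327.63783587   0.         250.46614958]
 [  0.         327.63783587 196.66620045]
 [  0.           0.           1.        ]] -0.03838662058074392 [ 0.35350909 -0.33912789  0.40503745]
[[235. 245.]
 [349. 138.]
 [409. 267.]
 [526. 183.]
 [589. 264.]]
```

View pics/w1.png

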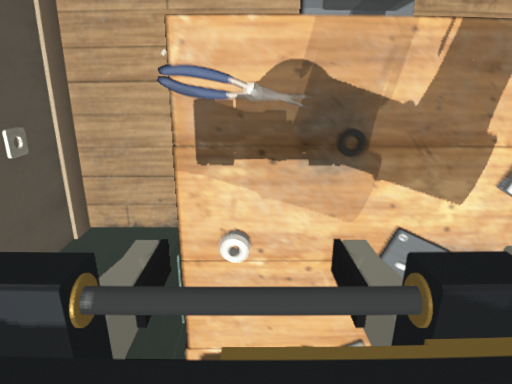

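>>> {"api": "play_rows", "payload": {
  "commands": [
    [[0,0,0,-9,32,0,8.76],[0,0,0,-9,32,0,8.76],[0,0,0,-9,32,0,8.76],[0,0,0,-9,32,0,8.76],[0,0,0,-9,32,0,8.76],[0,0,0,-9,32,0,8.76],[0,0,0,-9,32,0,8.76],[0,0,0,-9,32,0,8.76]]
  ]
}}

```text
clock: 2.63
tool_pos: [0.5273, -0.0199, 0.2471]
orientation: [180.0, 0.1, 179.9]
force: [0.5, -0.8, 0.9]
opening: 0.0879
gripper_force: 0.0
```

```bash
python3 - <<'E'
from h import *
o=ctrl.get_obs(); print(o['clock'],o['tool_pos'],o['qvel'].round(1))
s=snap('wrist','w2.png')
cv2.imwrite('pics/w2b.png',cv2.resize(s['color'][:,:,::-1],(800,600),interpolation=cv2.INTER_CUBIC))
import pickle; pickle.dump({k:s[k] for k in('camera_matrix','k1','origin','rotation')},open('w2.pkl','wb'))
print(proj(s,[[.58,-.125,.018],[.461,.006,.02],[.58,.135,.018],[.39,.21,.03]]).round())
E
```

```text
2.6333 [ 0.52734067 -0.01989255  0.24706   ] [ 48.   10.2  11.4   0.1  -1.2 -47.6]
[[166. 205.]
 [273. 107.]
 [373. 205.]
 [465.  40.]]
```

View pics/w2b.png

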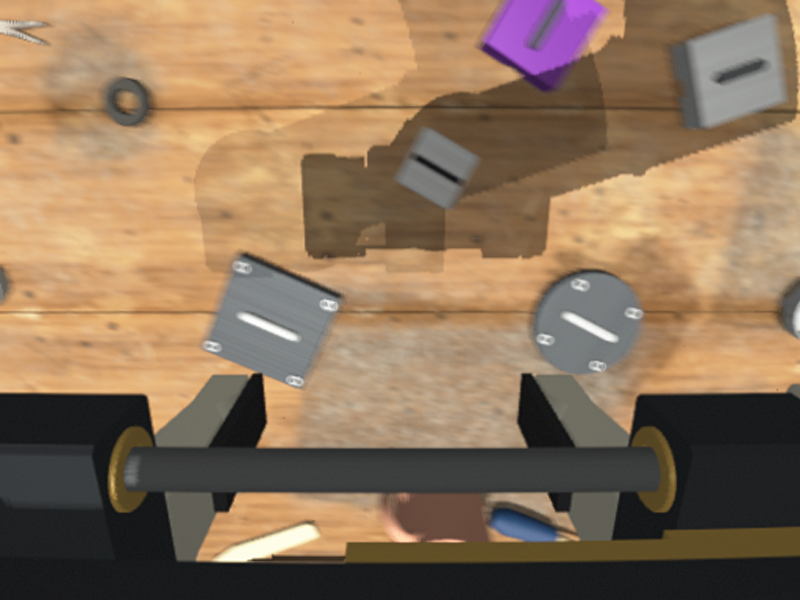

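The view shows: square foot rib (240,315)-(298,340), round foot rib (565,315)-(615,340), large steel riser rib (714,78)-(766,63), small riser line (412,153)-(463,183), die (128,102), purple decoy (545,40), round riser at right edge (800,305).

```bash
cat >> h.py <<'E'
def seg(img,c,r,light,thr):
    "centroid of a blob near c (px), radius r, brighter/darker than thr"
    g=cv2.cvtColor(img,cv2.COLOR_RGB2GRAY).astype(int); y,x=np.mgrid[:g.shape[0],:g.shape[1]]
    m=((g>thr) if light else (g<thr))&(np.hypot(x-c[0],y-c[1])<r)
    n,l,st,ce=cv2.connectedComponentsWithStats(m.astype(np.uint8),connectivity=8)
    k=1+np.argmax(st[1:,4]); p=np.argwhere(l==k)[:,::-1].astype(float)
    u=np.linalg.svd(p-p.mean(0),full_matrices=False)
    return p.mean(0),u[2][0],len(p),np.ptp((p-p.mean(0))@u[2][0])
def axis(s,img,c,r,light,thr,z):
    m,d,n,L=seg(img,c,r,light,thr); q=pos(s,[m-d*L/2,m+d*L/2],z); v=q[1]-q[0]
    return pos(s,m,z)[0,:2].round(4), round(np.degrees(np.arctan2(v[1],v[0]))%180,1), n, np.linalg.norm(v).round(4), m.round(1)
E
python3 - <<'E'
from h import *
import pickle
s=pickle.load(open('w2.pkl','rb')); im=cv2.imread('pics/w2.png')[:,:,::-1].copy(); k=.64
print('sq',axis(s,im,(269*k,327*k),25,1,180,.018))
print('rd',axis(s,im,(590*k,327*k),25,1,180,.018))
print('lg',axis(s,im,(740*k,71*k),20,0,85,.032))
print('sm',axis(s,im,(438*k,168*k),20,0,50,.022))
print('die',pos(s,(128*k,102*k),.009))
E
```

```text
sq (array([ 0.5852, -0.1191]), np.float64(65.6), 201, np.float64(0.0507), array([171.4, 208.9]))
rd (array([0.5858, 0.1409]), np.float64(63.2), 198, np.float64(0.0512), array([377.2, 209. ]))
lg (array([0.3952, 0.2185]), np.float64(110.8), 123, np.float64(0.0316), array([473.5,  45.3]))
sm (array([0.4624, 0.0137]), np.float64(60.8), 79, np.float64(0.0326), array([279.6, 108.1]))
die [[ 0.4142023  -0.21156779  0.009     ]]
```

>>> {"api": "play_rows", "payload": {
  "commands": [
    [[0,0,-0.125,1.7,3,0.8,8.76],[0,0,-0.25,3.4,6,1.6,8.76],[0,0,-0.375,5,9,2.4,8.76],[0,0,-0.5,6.6,12,3.2,8.76],[0,0,-0.625,8.2,15,4,8.76],[0,0,-0.75,10,18,5,8.76],[0,0,-0.875,11.6,21,6,8.76],[0,0,-1.0,13.2,23.8,7,8.76]]
  ]
}}

```text
clock: 3.35
tool_pos: [0.3946, 0.2176, 0.1766]
orientation: [-180.0, 0.1, -122.4]
force: [0.4, 0.2, 0.3]
opening: 0.0876
gripper_force: 0.0
```

>>> {"api": "play_rows", "payload": {
  "commands": [
    [[0,0,-0.12,0,0,0.5,8.76],[0,0,-0.24,0,0,1,8.76],[0,0,-0.36,0,0,1.5,8.76],[0,0,-0.48,0,0,2,8.76],[0,0,-0.6,0,0,2.5,8.76],[0,0,-0.72,0,0,3,8.76],[0,0,-0.84,0,0,3,8.76],[0,0,-0.94,0,0,3,8.76]]
  ]
}}

```text
clock: 4.02
tool_pos: [0.3954, 0.2159, 0.1464]
orientation: [180.0, -0.0, -68.6]
force: [0.2, -0.5, 1.1]
opening: 0.0877
gripper_force: 0.0
```

>>> {"api": "play_rows", "payload": {
  "commands": [
    [[0,0,0,0,0,0,8.76],[0,0,0,0,0,0,8.76]]
  ]
}}

```text
clock: 4.18
tool_pos: [0.3955, 0.2161, 0.1467]
orientation: [-180.0, 0.0, -69.1]
force: [-0.4, -0.4, 0.1]
opening: 0.0876
gripper_force: 0.0
```

```bash
python3 - <<'E'
from h import *
o=ctrl.get_obs(); print(o['clock'],o['tool_pos'],o['orientation'],o['qvel'].round(1))
s=snap('wrist','w3.png'); p=proj(s,[[.395,.2185,.032]])[0]; print(p)
print('lg',axis(s,s['color'],p,30,0,85,.032))
E
```

```text
4.1833 [0.39553366 0.21612545 0.14670589] [-1.79985114e+02  8.84868852e-03 -6.91017901e+01] [-0.  -0.1 -0.  -0.1 -0.  -1.5]
[250.41841028 194.17592733]
lg (array([0.3937, 0.2184]), np.float64(109.9), 275, np.float64(0.0302), array([251.9, 194.6]))
```

View pics/w3.png

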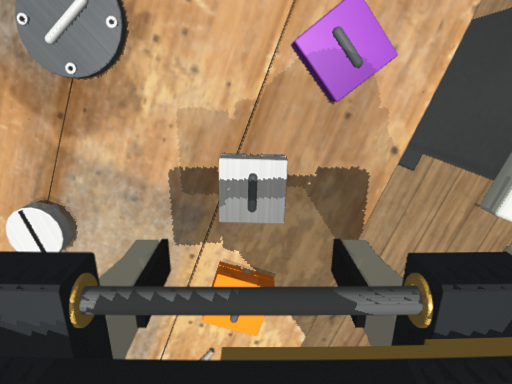

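Steel riser with dark rib centred at (252,194) between the fingers; purple decoy (345,48), orange one (238,300) partly hidden: the centre block is the one meant.

>>> {"api": "play_rows", "payload": {
  "commands": [
    [[0,0,0.017,-0.3,0.1,4,8.76],[0,0,0.017,-0.3,0.1,8,8.76],[0,0,0.017,-0.3,0.1,11,8.76],[0,0,0.017,-0.3,0.1,13,8.76],[0,0,0.017,-0.3,0.1,14,8.76],[0,0,0.017,-0.3,0.1,14.3,8.76],[0,0,0.017,-0.3,0.1,14.3,8.76],[0,0,0.017,-0.3,0.1,14.3,5]]
  ]
}}

```text
clock: 4.9
tool_pos: [0.3938, 0.219, 0.0041]
orientation: [-180.0, 0.0, -69.9]
force: [-0.2, 0.9, 0.2]
opening: 0.0851
gripper_force: 0.0
```

>>> {"api": "play_rows", "payload": {
  "commands": [
    [[0,0,0,0,0,0,5],[0,0,0,0,0,0,5],[0,0,0,0,0,0,5],[0,0,0,0,0,0,5],[0,0,0,0,0,0,5],[0,0,0,0,0,0,5]]
  ]
}}

```text
clock: 5.4
tool_pos: [0.3935, 0.2188, 0.0041]
orientation: [-180.0, 0.0, -69.9]
force: [-2.0, 0.2, 7.3]
opening: 0.0599
gripper_force: 30.0
```

>>> {"api": "play_rows", "payload": {
  "commands": [
    [[0,0,0,0,0,-3,5],[0,0,0,0,0,-7,5],[0,0,0,1,0,-11,5],[0,0,0,3,-0.5,-14,5],[0,0,0,6,-1,-15,5],[0,0,0,10,-1.7,-15,5],[0,0,0,14,-2.3,-15,5],[0,0,0,18,-3,-15,5]]
  ]
}}

```text
clock: 6.07
tool_pos: [0.4828, 0.0582, 0.1532]
orientation: [180.0, 0.1, -69.9]
force: [0.7, 1.0, -7.7]
opening: 0.0598
gripper_force: 30.0
```

>>> {"api": "play_rows", "payload": {
  "commands": [
    [[0,0,0.11,3.5,-0.6,0,5],[0,0,0.22,7,-1.1,0,5],[0,0,0.33,10.5,-1.6,0,5],[0,0,0.44,14,-2.2,0,5],[0,0,0.56,17,-2.8,0,5],[0,0,0.67,19,-3.2,0,5],[0,0,0.777,20.4,-3.3,0,5],[0,0,0.777,20.4,-3.3,0,5]]
  ]
}}

```text
clock: 6.73
tool_pos: [0.5842, -0.1227, 0.1516]
orientation: [179.8, -0.1, -114.9]
force: [0.4, -0.5, -7.1]
opening: 0.0597
gripper_force: 30.0
```

>>> {"api": "play_rows", "payload": {
  "commands": [
    [[0,0,0,0,0,0,5],[0,0,0,0,0,0,5]]
  ]
}}

```text
clock: 6.9
tool_pos: [0.5834, -0.1201, 0.1524]
orientation: [179.9, -0.0, -114.3]
force: [-0.6, -0.4, -7.6]
opening: 0.0598
gripper_force: 30.0
```

```bash
python3 - <<'E'
from h import *
o=ctrl.get_obs(); print(o['clock'],o['tool_pos'],o['orientation'],o['qvel'].round(1),o['opening'])
s=snap('wrist','w4.png'); p=proj(s,[[.585,-.119,.018]])[0]; print(p)
for t in(150,190): print('sq',axis(s,s['color'],p,40,1,t,.018))
E
```

```text
6.9 [ 0.58340701 -0.12005729  0.15242152] [ 1.79862635e+02 -3.19540429e-02 -1.14343382e+02] [ 0.8 -0.7  0.1  0.2  0.   0. ] 0.059814866472718595
[248.98029315 186.978536  ]
sq (array([ 0.5906, -0.1113]), np.float64(67.9), 59, np.float64(0.012), array([246.9, 196.5]))Traceback (most recent call last):
  File "<stdin>", line 4, in <module>
  File "h.py", line 35, in axis
    m,d,n,L=seg(img,c,r,light,thr); q=pos(s,[m-d*L/2,m+d*L/2],z); v=q[1]-q[0]
            ~~~^^^^^^^^^^^^^^^^^^^
  File "h.py", line 31, in seg
    k=1+np.argmax(st[1:,4]); p=np.argwhere(l==k)[:,::-1].astype(float)
        ~~~~~~~~~^^^^^^^^^^
    return _wrapfunc(a, 'argmax', axis=axis, out=out, **kwds)
    return bound(*args, **kwds)
ValueError: attempt to get argmax of an empty sequence
```

View pics/w4.png

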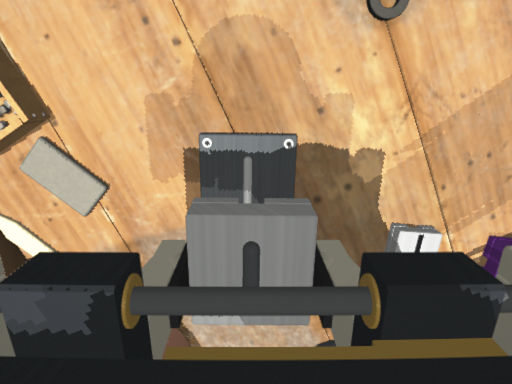

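```bash
python3 - <<'E'
from h import *
s=snap('wrist')
g=cv2.cvtColor(s['color'],cv2.COLOR_RGB2GRAY).astype(int)
for r in(165,175,185,192): print(r,g[r,192:304].tolist())
print('cols',g[122:170:1,225].tolist(), g[148:170,248].tolist())
E
```

```text
165 [82, 80, 80, 82, 82, 80, 80, 81, 59, 58, 61, 59, 60, 60, 58, 58, 58, 60, 60, 58, 59, 57, 60, 60, 60, 58, 58, 58, 58, 60, 58, 58, 58, 60, 60, 59, 59, 59, 60, 58, 58, 60, 60, 60, 57, 57, 59, 59, 59, 59, 58, 70, 111, 124, 129, 130, 128, 125, 120, 110, 70, 59, 59, 59, 59, 59, 57, 57, 56, 58, 59, 57, 58, 59, 59, 59, 60, 60, 60, 59, 60, 58, 57, 59, 60, 59, 58, 56, 56, 58, 59, 59, 58, 59, 59, 59, 59, 58, 58, 61, 59, 58, 58, 60, 81, 88, 91, 90, 91, 91, 90, 90]
175 [85, 86, 85, 84, 83, 83, 81, 80, 66, 58, 60, 60, 59, 61, 59, 58, 60, 61, 60, 59, 58, 58, 59, 60, 61, 59, 57, 58, 59, 58, 58, 57, 59, 60, 60, 59, 60, 61, 59, 60, 57, 59, 61, 58, 59, 58, 59, 58, 58, 59, 58, 71, 112, 124, 128, 129, 127, 124, 120, 110, 69, 58, 59, 59, 59, 59, 58, 56, 57, 57, 57, 58, 58, 58, 59, 59, 60, 61, 58, 59, 58, 58, 57, 58, 58, 58, 55, 58, 57, 58, 59, 59, 58, 58, 60, 57, 58, 58, 59, 58, 59, 59, 58, 68, 84, 83, 85, 86, 88, 87, 88, 90]
185 [117, 114, 113, 113, 112, 113, 115, 115, 92, 59, 58, 59, 60, 60, 60, 57, 60, 60, 60, 60, 57, 58, 62, 80, 81, 75, 59, 58, 59, 60, 59, 58, 60, 59, 61, 60, 59, 60, 61, 59, 58, 5
[... 391 characters left out ...]
, 77, 79, 81, 81, 78, 78, 79, 80, 79, 77, 79, 81, 82, 80, 80, 80, 82, 81, 77, 80, 81, 78, 78, 79, 79, 77, 79, 80, 78, 95, 142, 160, 163, 170, 170, 162, 150, 123, 66, 57, 59, 59, 60, 57, 56, 56, 56, 58, 58, 59, 58, 57, 58, 60, 59, 59, 58, 59, 58, 58, 59, 58, 58, 56, 56, 56, 60, 58, 59, 58, 57, 59, 59, 57, 58, 59, 59, 59, 57, 57, 66, 84, 87, 88, 88, 86, 86, 87, 85, 83]
cols [170, 170, 170, 171, 172, 173, 170, 170, 169, 146, 89, 78, 105, 128, 134, 134, 134, 134, 135, 134, 134, 134, 134, 134, 134, 134, 130, 94, 70, 61, 58, 61, 59, 59, 59, 59, 60, 62, 60, 60, 60, 60, 60, 60, 60, 59, 59, 60] [127, 128, 130, 128, 121, 80, 60, 68, 111, 123, 129, 134, 135, 131, 128, 129, 128, 128, 127, 127, 128, 128]
```

```bash
python3 - <<'E'
from h import *
s=snap('wrist'); o=ctrl.get_obs()
M=R.from_euler('xyz',o['orientation'],degrees=True)
def T(px,z): return (M.inv().apply(pos(s,px,z)-o['tool_pos'])*1000).round(1)[0]
print('rib',T((247.7,165),.018),T((247.6,185),.018)); print('end x-25',T((247.7,155.5),.013)); print('edge x-45',T((248,134.3),.012)); print('plate sides',T((200,165),.012),T((295.7,165),.012))
g=cv2.cvtColor(s['color'],cv2.COLOR_RGB2GRAY).astype(int)
for r in(196,199,202,206): print(r,g[r,180:325].tolist())
print('blk',T((188,230),.149+.026),T((315,230),.149+.026), [T((251,y),.149+.026) for y in(198,203,206,324)],[T((251,y),.149+.032) for y in(242,)])
print(g[190:215,215].tolist(),g[232:250,251].tolist())
E
```

```text
rib [ 19.1  -2.3 135.4] [  0.2  -2.4 135.4]
end x-25 [ 26.9  -2.3 140.4]
edge x-45 [ 46.2  -2.  141.4]
plate sides [ 17.8 -46.8 141.4] [ 17.8  42.4 141.4]
196 [200, 198, 193, 188, 192, 198, 154, 122, 119, 120, 119, 119, 119, 116, 115, 117, 114, 109, 110, 111, 110, 85, 74, 81, 80, 82, 81, 80, 78, 80, 80, 80, 79, 78, 78, 79, 80, 81, 78, 78, 77, 79, 80, 79, 79, 80, 81, 80, 78, 80, 81, 80, 78, 79, 82, 81, 76, 77, 79, 79, 80, 80, 77, 87, 136, 156, 169, 176, 171, 163, 153, 134, 71, 77, 75, 61, 58, 59, 55, 57, 57, 57, 58, 59, 59, 56, 58, 58, 59, 60, 58, 58, 57, 58, 57, 57, 56, 55, 56, 56, 58, 58, 58, 57, 57, 59, 59, 57, 57, 59, 58, 58, 58, 56, 63, 79, 81, 81, 86, 89, 88, 85, 84, 83, 82, 81, 79, 76, 73, 76, 81, 83, 83, 82, 73, 68, 65, 65, 64, 69, 72, 79, 86, 92, 93]
199 [201, 201, 199, 195, 194, 197, 190, 133, 121, 122, 120, 120, 119, 110, 103, 101, 104, 102, 102, 103, 103, 104, 104, 104, 103, 101, 101, 102, 99, 100, 99, 99, 101, 101, 102, 103, 102, 101, 101, 101, 101, 100, 101, 102, 102, 101, 102, 100, 102, 103, 102, 101, 102, 101, 103, 102, 104, 103, 98, 81, 79, 79, 78, 87, 135, 157, 169, 
[... 1456 characters left out ...]
105, 106, 106, 105, 103, 102, 102, 101, 102, 103, 103, 104, 102, 102, 100, 102, 101, 102, 102, 101, 102, 100, 100, 101, 99, 100, 101, 103, 102, 102, 102, 101, 100, 100, 101, 102, 102, 102, 102, 103, 102, 101, 101, 102, 102, 102, 102, 104, 105, 104, 102, 88, 78, 81, 83, 82, 84, 84, 86, 85, 86, 84, 86, 85]
blk [ 23.9 -28.1 -21.6] [ 23.9  29.4 -21.6] [array([ 39.2,   0.4, -21.6]), array([ 36.9,   0.4, -21.6]), array([ 35.5,   0.4, -21.6]), array([-27.6,   0.4, -21.6])] [array([ 20.9,   0.4, -27.6])]
[78, 79, 79, 77, 79, 78, 79, 88, 99, 103, 102, 102, 118, 105, 101, 101, 101, 102, 101, 104, 105, 107, 106, 106, 112] [131, 130, 131, 131, 132, 130, 131, 133, 131, 73, 47, 51, 53, 56, 56, 58, 59, 61]
```

```bash
python3 - <<'E'
from h import *
im=cv2.imread('pics/w4.png')[185:345,170:335]; cv2.imwrite('pics/c4.png',cv2.resize(im,(619,600),interpolation=cv2.INTER_CUBIC))
E
```

```text
(no output)
```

View pics/c4.png

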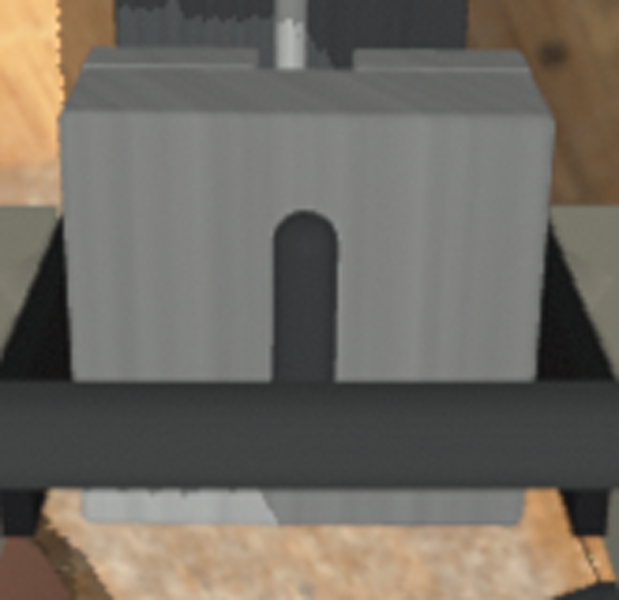

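Crop shows the held riser: top front corners (62,115),(553,117), back (84,522),(524,522), front bottom (88,48),(527,52), rib end (305,210).

```bash
python3 - <<'E'
from h import *
s=snap('wrist'); o=ctrl.get_obs(); M=R.from_euler('xyz',o['orientation'],degrees=True)
px=np.array([[62,115],[553,117],[84,522],[524,522],[88,48],[527,52],[257,48],[353,50]])/3.75+[170,185]
# object in tool-like frame: X=tool x (front +), Y=tool y, Z=down
ob=np.array([[30,-30,-26],[30,30,-26],[-30,-30,-26],[-30,30,-26],[30,-30,0],[30,30,0],[30,-6.5,0],[30,6.5,0]])/1000.
K=np.array(s['camera_matrix']);D=np.array([s['k1'],0,0,0])
ok,rv,t=cv2.solvePnP(ob,px,K,D); e=cv2.projectPoints(ob,rv,t,K,D)[0][:,0]-px; print(e.round(1).tolist())
H=np.array(s['hand_eye']); Rt=H[:3,:3]@cv2.Rodrigues(rv)[0]; p=H[:3,:3]@t[:,0]+H[:3,3]
print('block bottom origin in tool mm',(p*1000).round(1), R.from_matrix(Rt).as_euler('xyz',degrees=True).round(2))
E
```

```text
[[-0.7, 0.2], [0.8, 0.3], [0.3, 0.3], [-0.3, 0.6], [1.4, -0.3], [-2.1, -0.7], [0.8, -0.0], [-0.1, -0.4]]
block bottom origin in tool mm [-0.1  0.5  6.4] [0.17 0.42 0.4 ]
```

>>> {"api": "play_rows", "payload": {
  "commands": [
    [[0,0,0,0.16,-0.27,3,5],[0,0,0,0.16,-0.27,7,5],[0,0,0,0.16,-0.27,10.5,5],[0,0,0,0.16,-0.27,12.5,5],[0,0,0,0.16,-0.27,12.9,5],[0,0,0,0.16,-0.27,13.1,5],[0,0,0,0.16,-0.27,13.3,5],[0,0,0,0.16,-0.27,13.4,5]]
  ]
}}

```text
clock: 7.77
tool_pos: [0.5881, -0.1226, 0.0214]
orientation: [-179.8, 0.1, -114.4]
force: [0.6, -0.8, -6.9]
opening: 0.0599
gripper_force: 30.0
```

>>> {"api": "play_rows", "payload": {
  "commands": [
    [[0,0,0,0,0,0.1,5],[0,0,0,0,0,0.2,5],[0,0,0,0,0,0.2,5],[0,0,0,0,0,0.2,5]]
  ]
}}

```text
clock: 8.1
tool_pos: [0.5867, -0.1229, 0.0182]
orientation: [-180.0, 0.0, -114.4]
force: [-0.7, 1.1, -6.5]
opening: 0.0599
gripper_force: 30.0
```

>>> {"api": "play_rows", "payload": {
  "commands": [
    [[0,0,0,0,0,0.1,5],[0,0,0,0,0,0.2,5],[0,0,0,0,0,0.2,5],[0,0,0,0,0,0.2,8.76],[0,0,0,0,0,0.2,8.76],[0,0,0,0,0,0.2,8.76],[0,0,0,0,0,0.2,8.76],[0,0,0,0,0,0.2,8.76]]
  ]
}}

```text
clock: 8.77
tool_pos: [0.5867, -0.1229, 0.0157]
orientation: [-180.0, 0.0, -114.4]
force: [0.0, -0.3, -0.0]
opening: 0.0853
gripper_force: 0.0
```

```bash
python3 - <<'E'
from h import *
o=ctrl.get_obs(); print(o['tool_pos'],o['opening'])
t,r=tosteps([.4624,.010,.15],-119.2); print(t,r)
E
```

```text
[ 0.58671777 -0.12294692  0.01574122] 0.08530960273022717
[ -6.9740676   16.80650245 -13.43338952] [-0.00052388  0.00022955  0.08375477]
```

>>> {"api": "play_rows", "payload": {
  "commands": [
    [[0,0,0,0,0,-4,8.76],[0,0,0,0,0,-8,8.76],[0,0,0,-0.5,1,-11.5,8.76],[0,0,0,-2,5,-13.4,8.76],[0,0,0.08,-3.5,8.5,-13.4,8.76],[0,0,0.08,-5,12,-13.4,8.76],[0,0,0.08,-6.5,15.5,-13.4,8.76],[0,0,0.08,-7,16.8,-13.4,8.76]]
  ]
}}

```text
clock: 9.43
tool_pos: [0.4596, 0.0119, 0.15]
orientation: [180.0, 0.1, -119.0]
force: [0.2, 0.4, -0.1]
opening: 0.0876
gripper_force: 0.0
```

>>> {"api": "play_rows", "payload": {
  "commands": [
    [[0,0,0,0,0,0,8.76],[0,0,0,0,0,0,8.76]]
  ]
}}

```text
clock: 9.6
tool_pos: [0.4624, 0.011, 0.1503]
orientation: [-179.9, 0.1, -118.9]
force: [0.1, -0.5, 0.6]
opening: 0.088
gripper_force: 0.0
```

```bash
python3 - <<'E'
from h import *
o=ctrl.get_obs(); print(o['clock'],o['tool_pos'],o['orientation'],o['qvel'].round(1))
s=snap('wrist','w5.png'); p=proj(s,[[.4624,.010,.022]])[0]; print(p)
for t in (50,70): print(axis(s,s['color'],p,26,0,t,.022))
im=s['color'][100:290,130:380,::-1]; cv2.imwrite('pics/c5.png',cv2.resize(im,(750,570),interpolation=cv2.INTER_CUBIC))
E
```

```text
9.6 [0.46235693 0.01097319 0.15025463] [-1.79937894e+02  7.16437152e-02 -1.18858098e+02] [-1.8  1.7  1.3  0.2 -0.   0.4]
[249.97816331 186.05586721]
(array([0.4608, 0.0086]), np.float64(60.2), 182, np.float64(0.0378), array([250.7, 184. ]))
(array([0.4611, 0.0096]), np.float64(61.2), 205, np.float64(0.0378), array([251., 185.]))
```

View pics/c5.png

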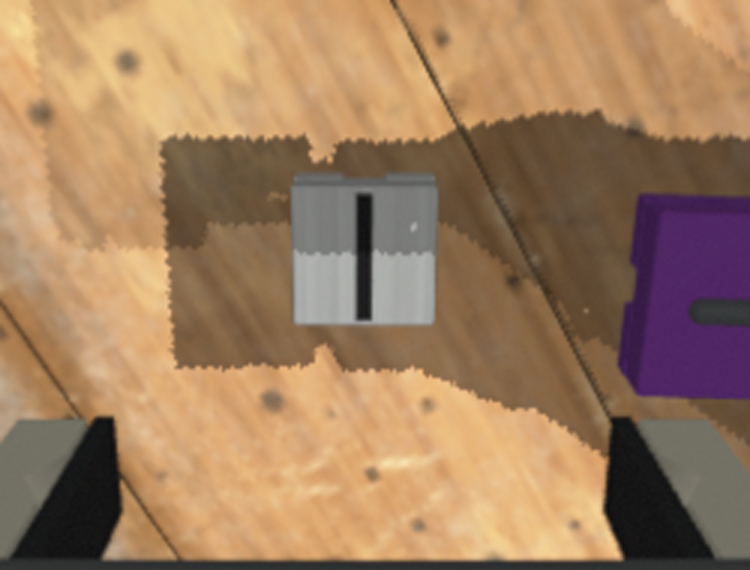

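>>> {"api": "play_rows", "payload": {
  "commands": [
    [[0,0,0,0.2,0.05,4,8.76],[0,0,0,0.2,0.05,8,8.76],[0,0,0,0.2,0.05,11.5,8.76],[0,0,0,0.2,0.05,13.5,8.76],[0,0,0,0.2,0.05,14.4,8.76],[0,0,0,0.2,0.05,14.7,8.76],[0,0,0,0.2,0.05,14.7,8.76],[0,0,0,0.2,0.05,14.7,3.5]]
  ]
}}

```text
clock: 10.32
tool_pos: [0.4621, 0.0088, 0.0034]
orientation: [-179.9, 0.1, -119.0]
force: [-0.7, 0.2, 0.7]
opening: 0.0852
gripper_force: 0.0
```

>>> {"api": "play_rows", "payload": {
  "commands": [
    [[0,0,0,0,0,0,3.5],[0,0,0,0,0,0,3.5],[0,0,0,0,0,0,3.5],[0,0,0,0,0,0,3.5],[0,0,0,0,0,0,3.5],[0,0,0,0,0,0,3.5],[0,0,0,0,0,0,3.5],[0,0,0,0,0,0,3.5]]
  ]
}}

```text
clock: 10.98
tool_pos: [0.461, 0.0088, 0.0027]
orientation: [-180.0, 0.0, -119.0]
force: [-1.1, 1.6, 5.0]
opening: 0.0439
gripper_force: 30.0
```

```bash
python3 - <<'E'
from h import *
o=ctrl.get_obs(); print(o['tool_pos'],o['opening'],o['gripper_force'])
t,r=tosteps([.5867,-.1229,.18],-114.4); print(t,r)
E
```

```text
[0.46101463 0.00881142 0.00274659] 0.04391571508311267 30.00004291534424
[  5.42948881 -17.37859456 -17.72399358] [-0.00011712  0.00010786 -0.07999231]
```

>>> {"api": "play_rows", "payload": {
  "commands": [
    [[0,0,0,0,0,-3,3.5],[0,0,0,0,0,-7,3.5],[0,0,0,0,0,-11,3.5],[0,0,0,0.5,-1.6,-14.5,3.5],[0,0,0,1.2,-4,-17.7,3.5],[0,0,-0.08,2.4,-7.7,-17.7,3.5],[0,0,-0.08,3.6,-11.5,-17.7,3.5],[0,0,-0.08,4.7,-15,-17.7,3.5]]
  ]
}}

```text
clock: 11.65
tool_pos: [0.5704, -0.1063, 0.18]
orientation: [-180.0, 0.1, -114.3]
force: [-0.2, 1.7, -2.0]
opening: 0.0433
gripper_force: 30.0
```

```bash
python3 - <<'E'
from h import *
t,r=tosteps([.5867,-.1229,.18],-114.4); print(t,r)
E
```

```text
[ 8.42453074e-01 -2.17088506e+00  1.44587991e-03] [-0.00075085  0.00103038  0.00096865]
```

>>> {"api": "play_rows", "payload": {
  "commands": [
    [[0,0,0,0.6,-2.4,0,3.5],[0,0,0,0.6,-2.4,0,3.5],[0,0,0,0.6,-2.4,0,3.5],[0,0,0,0.6,-2.4,0,3.5]]
  ]
}}

```text
clock: 11.98
tool_pos: [0.5878, -0.1204, 0.1784]
orientation: [179.9, -0.0, -114.5]
force: [0.6, 0.0, -2.3]
opening: 0.0438
gripper_force: 30.0
```

```bash
python3 - <<'E'
from h import *
o=ctrl.get_obs(); print(o['tool_pos'],o['orientation'],o['qvel'].round(1))
s=snap('wrist','w6.png')
im=s['color'][110:345,120:385,::-1]; cv2.imwrite('pics/c6.png',cv2.resize(im,None,fx=2.5,fy=2.5,interpolation=cv2.INTER_CUBIC))
t,r=tosteps([.5867,-.1229,.18],-114.4); print(t,r)
E
```

```text
[ 0.5877826  -0.12041514  0.17841187] [ 1.79872243e+02 -3.82982849e-02 -1.14455853e+02] [ 1.  -1.3 -0.6  0.1  0.1  0.1]
[ 0.30162118 -0.01897421 -0.10958481] [ 0.00151878 -0.00042577 -0.00015629]
```

View pics/c6.png

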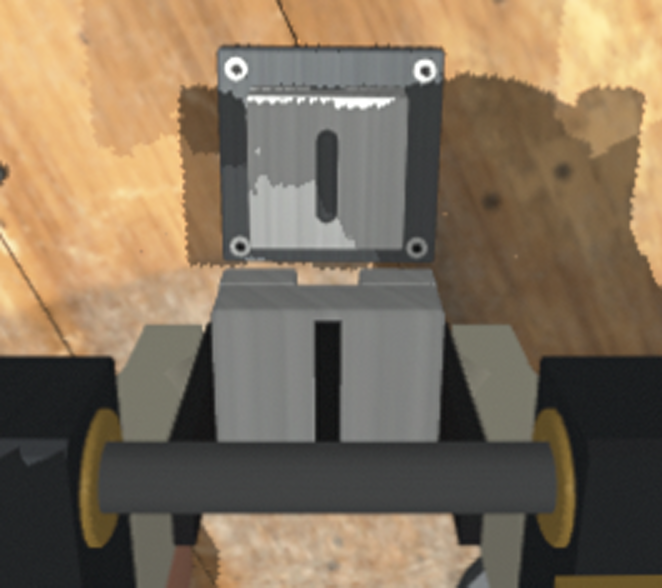

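```bash
python3 - <<'E'
from h import *
s=snap('wrist'); o=ctrl.get_obs(); M=R.from_euler('xyz',o['orientation'],degrees=True)
print(o['tool_pos'],o['qvel'].round(2))
def T(px,z): return pos(s,px,z).round(4)[0],(M.inv().apply(pos(s,px,z)-o['tool_pos'])*1000).round(1)[0]
c=lambda x,y:(120+x/2.5,110+y/2.5)
print(T(c(326,176),.044),T(c(326.5,172),.038),'plate',T(c(331,155),.012))
for q in [(246,97),(407,97),(249,247),(405,247)]: print(T(c(*q),.038)[1])
z=o['tool_pos'][2]-.0027
print('held',[T(c(*q),z+.022)[1] for q in [(212,308),(445,308),(327,321)]],[T(c(*q),z)[1] for q in [(220,270),(436,270)]])
E
```

```text
[ 0.58791559 -0.11985989  0.17929988] [ 0.33 -0.57  0.18  0.19 -0.04  0.05]
(array([ 0.5857, -0.1241,  0.044 ]), array([4.800e+00, 1.000e-01, 1.353e+02])) (array([ 0.5856, -0.124 ,  0.038 ]), array([  4.7,   0.3, 141.3])) plate (array([ 0.5837, -0.1235,  0.012 ]), array([  5. ,   2.2, 167.3]))
[ 33.2 -29.2 141.3]
[ 33.1  29.9 141.3]
[-25.3 -29.8 141.3]
[-25.4  30.8 141.3]
held [array([ 21.5, -21. , -19.3]), array([ 21.5,  22. , -19.3]), array([ 18.9,   0.2, -19.3])] [array([ 20.3, -22.3,   2.7]), array([20.2, 23.2,  2.7])]
```

>>> {"api": "play_rows", "payload": {
  "commands": [
    [[0,0,0,0.5,0,3,3.5],[0,0,0,0.5,0,7,3.5],[0,0,0,0.5,0,10.5,3.5],[0,0,0,0.5,0,12.5,3.5],[0,0,0,0.5,0,12.9,3.5],[0,0,0,0.5,0,12.9,3.5],[0,0,0,0.5,0,12.9,3.5]]
  ]
}}

```text
clock: 12.67
tool_pos: [0.5877, -0.1246, 0.0521]
orientation: [-179.9, 0.0, -114.3]
force: [0.5, -0.5, -1.6]
opening: 0.0441
gripper_force: 30.0
```

```bash
python3 - <<'E'
from h import *
t,r=tosteps([.5858,-.1244,.0405],-114.4); print(t,r)
E
```

```text
[0.06174246 0.17815514 1.16177045] [-0.00180258  0.00048016  0.00120756]
```

>>> {"api": "play_rows", "payload": {
  "commands": [
    [[0,0,0,0.05,0.12,0.2,3.5],[0,0,0,0.05,0.12,0.4,3.5],[0,0,0,0.05,0.12,0.6,3.5],[0,0,0,0.05,0.12,0.8,3.5],[0,0,0,0.05,0.12,0.9,3.5],[0,0,0,0.05,0.12,0.9,3.5]]
  ]
}}

```text
clock: 13.17
tool_pos: [0.5853, -0.125, 0.0415]
orientation: [180.0, -0.0, -114.4]
force: [-0.3, -0.6, -2.4]
opening: 0.0439
gripper_force: 30.0
```

```bash
python3 - <<'E'
from h import *
t,r=tosteps([.5858,-.1244,.0405],-114.4); print(t,r)
E
```

```text
[-0.07911159 -0.0234626   0.09545549] [ 1.73165882e-04 -7.11265835e-05 -2.81660483e-04]
```

Engaged over the rib with no contact force; lower the last millimetre and release.

>>> {"api": "play_rows", "payload": {
  "commands": [
    [[0,0,0,-0.05,0,0.1,3.5],[0,0,0,-0.05,0,0.1,3.5],[0,0,0,-0.05,0,0.1,8.76],[0,0,0,-0.05,0,0.1,8.76],[0,0,0,-0.05,0,0.1,8.76],[0,0,0,-0.05,0,0.1,8.76],[0,0,0,-0.05,0,0.1,8.76],[0,0,0,-0.05,0,0.1,8.76]]
  ]
}}

```text
clock: 13.83
tool_pos: [0.5857, -0.1245, 0.0406]
orientation: [-180.0, 0.0, -114.4]
force: [0.4, 0.9, 0.1]
opening: 0.0783
gripper_force: 0.0
```

```bash
python3 - <<'E'
from h import *
o=ctrl.get_obs(); print(o['joint_pos'].round(1),o['opening'])
t,r=tosteps([.414,-.216,.15],-114.4); print(t,r)
E
```

```text
[  6.7  23.8 -21.8   0.  -44.5 -31.1] 0.07825570240922722
[ 15.42537937  11.85085999 -10.94308812] [-1.09670914e-04  5.84877651e-05 -1.21467973e-04]
```

>>> {"api": "play_rows", "payload": {
  "commands": [
    [[0,0,0,0,0,-3,8.76],[0,0,0,0,0,-7,8.76],[0,0,0,0.5,0.4,-10,8.76],[0,0,0,3,2.5,-11,8.76],[0,0,0,6.2,4.9,-11,8.76],[0,0,0,9.4,7.3,-11,8.76],[0,0,0,12.6,9.7,-11,8.76],[0,0,0,15.4,11.8,-11,8.76]]
  ]
}}

```text
clock: 14.5
tool_pos: [0.4122, -0.2166, 0.1507]
orientation: [-180.0, 0.0, -114.4]
force: [-0.2, -0.1, -0.2]
opening: 0.0879
gripper_force: 0.0
```

>>> {"api": "play_rows", "payload": {
  "commands": [
    [[0,0,0,0,0,0,8.76],[0,0,0,0,0,0,8.76],[0,0,0,0,0,0,8.76],[0,0,0,0,0,0,8.76]]
  ]
}}

```text
clock: 14.83
tool_pos: [0.4155, -0.2158, 0.1508]
orientation: [-180.0, 0.0, -114.4]
force: [0.4, 0.8, -0.4]
opening: 0.0877
gripper_force: 0.0
```

```bash
cat >> h.py <<'E'
def ell(s,c,r,light,thr,z):
    "outer outline of a round blob as ellipse"
    g=cv2.cvtColor(s['color'],cv2.COLOR_RGB2GRAY); y,x=np.mgrid[:384,:512]
    m=(((g>thr) if light else (g<thr))&(np.hypot(x-c[0],y-c[1])<r)).astype(np.uint8)
    k=max(cv2.findContours(m,cv2.RETR_EXTERNAL,cv2.CHAIN_APPROX_NONE)[0],key=cv2.contourArea)
    (cx,cy),ax,a=cv2.fitEllipse(k); q=pos(s,[(cx,cy),(cx+ax[1]/2,cy)],z)
    return (round(cx,1),round(cy,1)),np.round(ax,1),q[0].round(4),2*np.linalg.norm(q[1]-q[0])
E
python3 - <<'E'
from h import *
s=snap('wrist','w7.png'); p=proj(s,[[.414,-.216,.005]])[0]; print(p)
for t in (60,75,90):print(ell(s,p,35,0,t,.005))
t,r=tosteps([.414,-.216,.15],-114.4); print(t,r, [d for d in ctrl.find_in(s,'ring_die')])
E
```

```text
[251.86020615 181.17062565]
((252.0, 179.9), array([32.7, 55.5]), array([ 0.4134, -0.217 ,  0.005 ]), np.float64(0.05318949092877405))
((253.9, 177.1), array([54.1, 64.1]), array([ 0.4106, -0.2188,  0.005 ]), np.float64(0.06132947984061802))
((256.0, 180.2), array([58.5, 69.6]), array([ 0.41  , -0.2152,  0.005 ]), np.float64(0.06684454847336116))
[0.08897144 0.12185925 0.05564899] [-2.35091839e-04  7.12139937e-06  5.90020459e-04] [{'bbox': [234.6, 160.7, 36.6, 36.4], 'conf': 0.75}]
```

```bash
python3 - <<'E'
from h import *
s=snap('wrist'); o=ctrl.get_obs(); M=R.from_euler('xyz',o['orientation'],degrees=True)
for t in (35,42,50):print(ell(s,(253,179),26,0,t,.006))
q=pos(s,(252.9,178.9),.006)[0]; print(q,M.inv().apply(q-o['tool_pos'])*100)
cv2.imwrite('pics/c7.png',cv2.resize(s['color'][130:230,190:320,::-1],None,fx=5,fy=5,interpolation=cv2.INTER_CUBIC))
E
```

```text
((251.5, 176.8), array([19.6, 22. ]), array([ 0.4121, -0.2202,  0.006 ]), np.float64(0.02089663486251903))
((251.2, 176.3), array([28.6, 32.2]), array([ 0.4121, -0.2208,  0.006 ]), np.float64(0.03065162405699661))
((251.6, 178.5), array([34.7, 35.8]), array([ 0.4127, -0.2186,  0.006 ]), np.float64(0.03413382917421349))
[ 0.41176497 -0.21774471  0.006     ] [ 0.33378791  0.21818738 14.43127473]
```

View pics/c7.png

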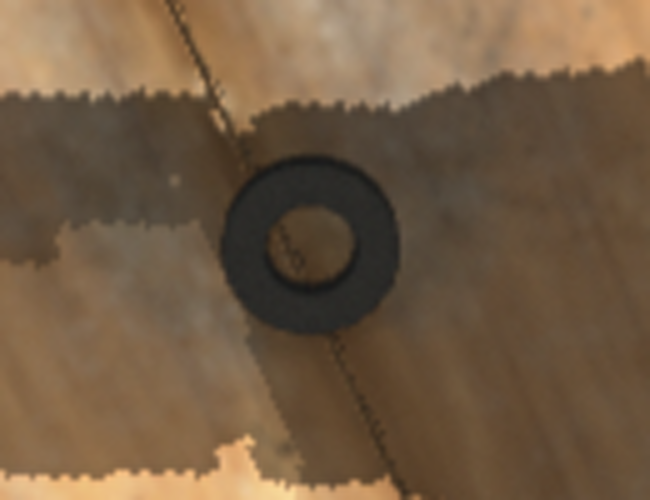

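>>> {"api": "play_rows", "payload": {
  "commands": [
    [[0,0,0,0.33,0.12,4,8.76],[0,0,0,0.33,0.12,8,8.76],[0,0,0,0.33,0.12,11.5,6],[0,0,0,0.33,0.12,13.7,6],[0,0,0,0.33,0.12,14.6,6],[0,0,0,0.33,0.12,14.85,6],[0,0,0,0.33,0.12,14.85,6],[0,0,0,0.33,0.12,14.85,2]]
  ]
}}

```text
clock: 15.65
tool_pos: [0.413, -0.2185, 0.003]
orientation: [-179.9, 0.0, -114.4]
force: [-0.3, 0.8, 0.3]
opening: 0.058
gripper_force: 0.0
```

>>> {"api": "play_rows", "payload": {
  "commands": [
    [[0,0,0,0,0,0,2],[0,0,0,0,0,0,2],[0,0,0,0,0,0,2],[0,0,0,0,0,0,2],[0,0,0,0,0,0,2],[0,0,0,0,0,0,2],[0,0,0,0,0,0,2],[0,0,0,0,0,0,2]]
  ]
}}

```text
clock: 16.32
tool_pos: [0.4125, -0.2185, 0.0027]
orientation: [-179.9, 0.0, -114.4]
force: [-1.5, 1.4, 6.9]
opening: 0.032
gripper_force: 30.0
```

```bash
python3 - <<'E'
from h import *
t,r=tosteps([.5858,-.1244,.14],-114.4); print(t,r)
E
```

```text
[-15.73516923 -11.91116324 -13.70919474] [-0.00101325  0.00025679  0.00010806]
```

>>> {"api": "play_rows", "payload": {
  "commands": [
    [[0,0,0,0,0,-3,2],[0,0,0,0,0,-7,2],[0,0,0,0,0,-11,2],[0,0,0,-1.5,-1.1,-13.7,2],[0,0,0,-4.5,-3.4,-13.7,2],[0,0,0,-7.7,-5.8,-13.7,2],[0,0,0,-10.9,-8.2,-13.7,2],[0,0,0,-14,-10.6,-13.7,2]]
  ]
}}

```text
clock: 16.98
tool_pos: [0.5677, -0.1338, 0.1397]
orientation: [-180.0, 0.0, -114.4]
force: [0.4, -0.7, -0.4]
opening: 0.0317
gripper_force: 30.0
```

>>> {"api": "play_rows", "payload": {
  "commands": [
    [[0,0,0,-1.7,-1.3,0,2],[0,0,0,-1.7,-1.3,0,2],[0,0,0,-1.7,-1.3,0,2],[0,0,0,-1.7,-1.3,0,2],[0,0,0,-1.7,-1.3,0,2]]
  ]
}}

```text
clock: 17.4
tool_pos: [0.5842, -0.1251, 0.139]
orientation: [180.0, -0.0, -114.4]
force: [0.7, -0.4, 0.0]
opening: 0.0321
gripper_force: 30.0
```

```bash
python3 - <<'E'
from h import *
s=snap('wrist','w8.png'); o=ctrl.get_obs(); print(o['tool_pos'],o['qvel'].round(1),o['opening'])
cv2.imwrite('pics/c8.png',cv2.resize(s['color'][110:320,140:360,::-1],None,fx=2.8,fy=2.8,interpolation=cv2.INTER_CUBIC))
E
```

```text
[ 0.5843455 -0.1252349  0.1392516] [-0.  -0.2  0.2  0.   0.1 -0.1] 0.03192484254215918
```

View pics/c8.png

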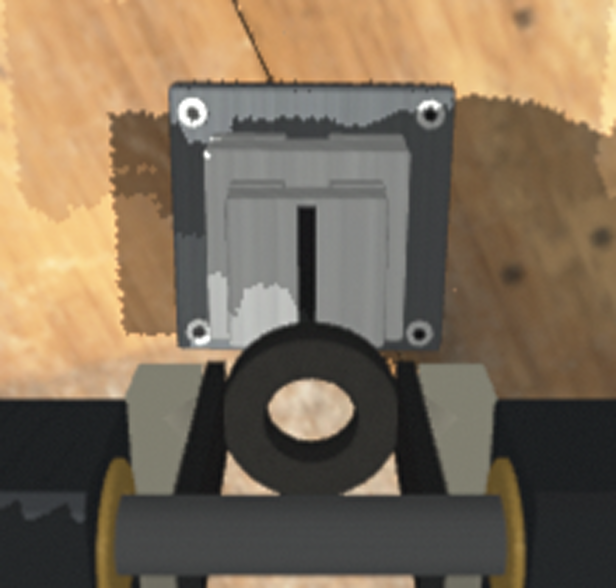

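```bash
python3 - <<'E'
from h import *
s=snap('wrist'); o=ctrl.get_obs(); M=R.from_euler('xyz',o['orientation'],degrees=True)
def T(x,y,z): p=pos(s,(140+x/2.8,110+y/2.8),z); return (M.inv().apply(p-o['tool_pos'])*1000).round(1)[0]
z=o['tool_pos'][2]-.0027; print(o['tool_pos'])
print('die top: left,right,back', T(224,410,z+.009),T(398,410,z+.009),T(311,496,z+.009),T(311,340,z+.009),'bore',T(269,410,z+.009),T(354,410,z+.009),'front bottom',T(311,322,z))
print('small front edge',T(226,193,.060),T(387,195,.060),'line',T(307,206,.06),'large',T(206,148,.038),T(410,150,.038),'plate',T(171,90,.012),T(454,90,.012))
E
```

```text
[ 0.58449626 -0.12526596  0.13937095]
die top: left,right,back [  2.1 -15.6  -6.3] [ 2.1 16.6 -6.3] [-16.3   0.5  -6.3] [16.3  0.5 -6.3] bore [ 2.1 -7.3 -6.3] [ 2.1  8.4 -6.3] front bottom [16.   0.5  2.7]
small front edge [ 20.8 -22.1  79.4] [20.2 21.  79.4] line [17.2 -0.4 79.4] large [ 28.3 -29.5 101.4] [ 27.7  29.2 101.4] plate [ 41.1 -42.7 127.4] [ 41.1  45.2 127.4]
```

>>> {"api": "play_rows", "payload": {
  "commands": [
    [[0,0,0,-0.15,-0.1,3,2],[0,0,0,-0.15,-0.1,6,2],[0,0,0,-0.15,-0.1,7,2],[0,0,0,-0.15,-0.1,7.3,2],[0,0,0,-0.15,-0.1,7.45,2],[0,0,0,-0.15,-0.1,7.45,2],[0,0,0,-0.15,-0.1,7.45,2]]
  ]
}}

```text
clock: 18.08
tool_pos: [0.5878, -0.1239, 0.0661]
orientation: [-179.9, 0.0, -114.4]
force: [0.3, 0.0, -1.2]
opening: 0.0321
gripper_force: 30.0
```

```bash
python3 - <<'E'
from h import *
o=ctrl.get_obs(); print(o['tool_pos'],o['force'])
E
```

```text
[ 0.58780995 -0.12385581  0.06612477] [ 0.32371736  0.013302   -1.16104788]
```

>>> {"api": "play_rows", "payload": {
  "commands": [
    [[0,0,0,0,0,0.15,2],[0,0,0,0,0,0.25,2],[0,0,0,0,0,0.25,2],[0,0,0,0,0,0.25,2]]
  ]
}}

```text
clock: 18.42
tool_pos: [0.5874, -0.1237, 0.0628]
orientation: [-179.9, 0.0, -114.4]
force: [-1.2, 0.3, 3.9]
opening: 0.0318
gripper_force: 30.0
```

>>> {"api": "play_rows", "payload": {
  "commands": [
    [[0,0,0,0,0,0,5.5],[0,0,0,0,0,0,5.5],[0,0,0,0,0,0,5.5],[0,0,0,0,0,0,5.5],[0,0,0,0,0,-3,5.5],[0,0,0,0,0,-7,5.5],[0,0,0,0,0,-10,8.76],[0,0,0,0,0,-10,8.76]]
  ]
}}

```text
clock: 19.08
tool_pos: [0.5904, -0.1241, 0.169]
orientation: [-179.5, 0.2, -114.3]
force: [2.3, -0.1, 0.4]
opening: 0.0633
gripper_force: 0.0
```

```bash
python3 - <<'E'
from h import *
s=snap('wrist','w9.png'); o=ctrl.get_obs(); print(o['tool_pos'],o['joint_pos'].round(1))
T=np.eye(4);T[:3,:3]=R.from_euler('xyz',[180,0,-69.1],degrees=True).as_matrix();T[:3,3]=[.3955,.2161,.1467]
w=T@np.array(s['hand_eye']); s3=dict(s,origin=w[:3,3],rotation=w[:3,:3])
q=pos(s3,[(20,212),(58,253),(38,229)],.024); print(q); v=q[1]-q[0]; a=np.degrees(np.arctan2(v[1],v[0])); print(a)
im3=cv2.imread('pics/w3.png')[:,:,::-1].copy()
print(axis(s3,im3,(38,229),25,0,60,.024)); print('rfoot rib',axis(s3,im3,(80,20),30,1,150,.018))
t,r=tosteps([q[2][0],q[2][1],.16],a%180-180); print(t,r)
E
```

```text
[ 0.5889939  -0.12378085  0.16592288] [  6.7  16.1 -14.1   0.  -59.4 -31.2]
[[0.5884495  0.31366994 0.024     ]
 [0.54665836 0.3430705  0.024     ]
 [0.56939087 0.32476254 0.024     ]]
144.87315809745428
(array([0.5736, 0.3318]), np.float64(126.6), 144, np.float64(0.0458), array([ 32.6, 233.9]))
rfoot rib (array([0.5825, 0.1355]), np.float64(62.4), 416, np.float64(0.0382), array([67.2, 16.2]))
[-40.04198638  20.30777998   0.58203756] [-0.0070901  -0.00185674 -1.38330825]
```

>>> {"api": "play_rows", "payload": {
  "commands": [
    [[0,0,-0.06,-3.6,1.8,0,8.76],[0,0,-0.12,-7.2,3.6,0,8.76],[0,0,-0.18,-10.8,5.4,0,8.76],[0,0,-0.24,-14.4,7.2,0,8.76],[0,0,-0.32,-18,9,0,8.76],[0,0,-0.4,-21.6,10.8,0,8.76],[0,0,-0.5,-25.2,12.6,0,8.76],[0,0,-0.6,-28.8,14.6,0,8.76]]
  ]
}}

```text
clock: 19.8
tool_pos: [0.572, 0.2005, 0.1611]
orientation: [179.9, -0.0, -79.8]
force: [1.5, -0.7, -1.0]
opening: 0.088
gripper_force: 0.0
```

```bash
python3 - <<'E'
from h import *
t,r=tosteps([.569,.326,.16],-35); print(t,r)
E
```

```text
[-12.40435828  -1.93296282   0.09698953] [ 1.51334394e-03  9.37075435e-05 -7.81309908e-01]
```

>>> {"api": "play_rows", "payload": {
  "commands": [
    [[0,0,-0.12,-3,-0.5,0,8.76],[0,0,-0.24,-6,-1,0,8.76],[0,0,-0.36,-9,-1.5,0,8.76],[0,0,-0.48,-12,-1.9,0,8.76],[0,0,-0.6,-12,-1.9,0,8.76],[0,0,-0.72,-12,-1.9,0,8.76],[0,0,-0.77,-12,-1.9,0,8.76],[0,0,-0.77,-12,-1.9,0,8.76]]
  ]
}}

```text
clock: 20.47
tool_pos: [0.5701, 0.3203, 0.1606]
orientation: [179.9, 0.0, -35.8]
force: [-0.3, 0.5, -0.8]
opening: 0.0879
gripper_force: 0.0
```

>>> {"api": "play_rows", "payload": {
  "commands": [
    [[0,0,0,0,0,0,8.76],[0,0,0,0,0,0,8.76]]
  ]
}}

```text
clock: 20.63
tool_pos: [0.5706, 0.32, 0.1615]
orientation: [179.9, 0.0, -36.0]
force: [1.6, 0.3, 0.1]
opening: 0.0881
gripper_force: 0.0
```

```bash
python3 - <<'E'
from h import *
s=snap('wrist','w10.png'); o=ctrl.get_obs(); print(o['tool_pos'],o['orientation'],o['qvel'].round(1),o['joint_pos'].round())
p=proj(s,[[.569,.326,.024]])[0]; print(p)
for t in (50,70): print(axis(s,s['color'],p,30,0,t,.024))
print(ctrl.find_in(s,'round_riser'))
cv2.imwrite('pics/c10.png',cv2.resize(s['color'][90:290,130:380,::-1],None,fx=3,fy=3,interpolation=cv2.INTER_CUBIC))
E
```

```text
[0.57070714 0.3199954  0.16165722] [ 1.79963169e+02  1.05092015e-02 -3.60319914e+01] [-0.1 -0.2  0.1 -0.  -0.   0.5] [ 46.  21.  -7.  -0. -62.   8.]
[246.62658221 189.50861958]
(array([0.5683, 0.3383]), np.float64(129.9), 162, np.float64(0.0361), array([236.6, 197.4]))
(array([0.5723, 0.3334]), np.float64(129.8), 236, np.float64(0.0503), array([238.2, 191.3]))
[{'bbox': [209.1, 160.5, 56.9, 57.0], 'conf': 0.79}]
```

View pics/c10.png

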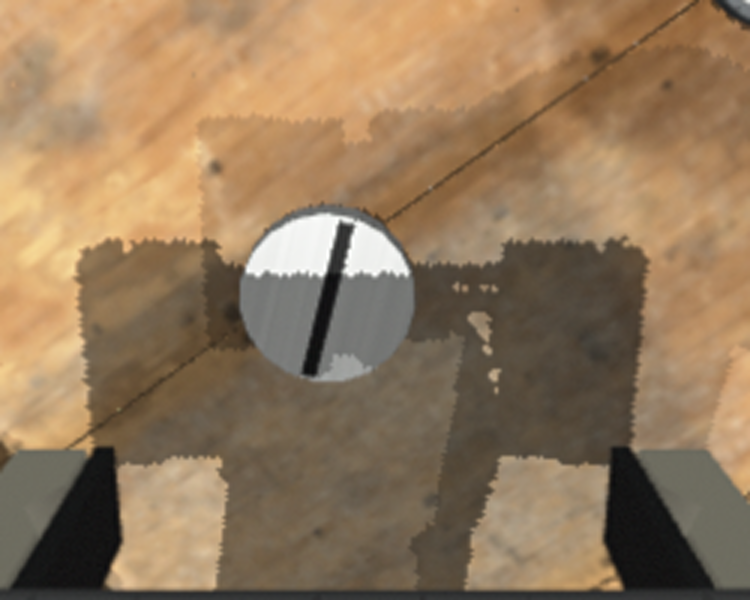

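```bash
python3 - <<'E'
from h import *
s=snap('wrist')
q=pos(s,(239.1,189.4),.024)[0]; print(q, pos(s,[(210,190),(268,190)],.022))
t,r=tosteps([q[0],q[1],.003],-50.1); print(t,r)
E
```

```text
[0.57336429 0.33182533 0.024     ] [[0.58870715 0.35495083 0.022     ]
 [0.55630094 0.31039974 0.022     ]]
[-0.48328501 -1.10204961 15.89399317] [1.67213241e-04 6.62818839e-05 2.46231292e-01]
```

>>> {"api": "play_rows", "payload": {
  "commands": [
    [[0,0,0.12,-0.5,-1.1,3,8.76],[0,0,0.246,-0.5,-1.1,7,8.76],[0,0,0.246,-0.5,-1.1,11,8.76],[0,0,0.246,-0.5,-1.1,14,8.76],[0,0,0.246,-0.5,-1.1,15.5,8.76],[0,0,0.246,-0.5,-1.1,15.85,8.76],[0,0,0.246,-0.5,-1.1,15.85,8.76],[0,0,0.246,-0.5,-1.1,15.85,8.76]]
  ]
}}

```text
clock: 21.45
tool_pos: [0.5736, 0.3323, 0.0039]
orientation: [-180.0, -0.0, -50.0]
force: [-0.0, 0.7, 0.8]
opening: 0.0878
gripper_force: 0.0
```

>>> {"api": "play_rows", "payload": {
  "commands": [
    [[0,0,0,0,0,0,4.5],[0,0,0,0,0,0,4.5],[0,0,0,0,0,0,4.5],[0,0,0,0,0,0,4.5],[0,0,0,0,0,0,4.5],[0,0,0,0,0,0,4.5],[0,0,0,0,0,0,4.5]]
  ]
}}

```text
clock: 22.03
tool_pos: [0.5732, 0.3322, 0.0038]
orientation: [-180.0, 0.0, -50.0]
force: [-0.5, -0.2, 2.8]
opening: 0.0551
gripper_force: 30.0
```

```bash
python3 - <<'E'
from h import *
o=ctrl.get_obs(); print(o['tool_pos'],o['orientation'],o['opening'])
t,r=tosteps([.5825,.1355,.155],-117.2); print(t,r)
E
```

```text
[0.57323181 0.33219944 0.00384902] [-1.79991031e+02  4.68828524e-04 -5.00060724e+01] 0.05507824072011001
[ 15.66494037  11.92958565 -15.11709399] [-1.33368167e-04  9.90094342e-05  1.17275527e+00]
```

>>> {"api": "play_rows", "payload": {
  "commands": [
    [[0,0,0,0,0,-3,4.5],[0,0,0,0,0,-7,4.5],[0,0,0.12,0.5,0.4,-11,4.5],[0,0,0.24,2.5,1.9,-14,4.5],[0,0,0.36,5,3.8,-15.1,4.5],[0,0,0.48,8,6.1,-15.1,4.5],[0,0,0.6,11,8.4,-15.1,4.5],[0,0,0.7,13.5,10.3,-15.1,4.5]]
  ]
}}

```text
clock: 22.7
tool_pos: [0.5798, 0.1603, 0.1541]
orientation: [179.9, -0.0, -90.5]
force: [1.0, 0.0, -5.3]
opening: 0.0557
gripper_force: 30.0
```

>>> {"api": "play_rows", "payload": {
  "commands": [
    [[0,0,0.12,1.5,0,0,4.5],[0,0,0.24,2.7,0,0,4.5],[0,0,0.36,2.7,0,0,4.5],[0,0,0.472,2.7,0,0,4.5],[0,0,0.472,2.7,0,0,4.5],[0,0,0.472,2.7,0,0,4.5],[0,0,0.472,2.7,0,0,4.5]]
  ]
}}

```text
clock: 23.28
tool_pos: [0.5807, 0.1356, 0.1541]
orientation: [180.0, -0.0, -116.9]
force: [-0.5, 0.1, -5.2]
opening: 0.0554
gripper_force: 30.0
```

```bash
python3 - <<'E'
from h import *
s=snap('wrist','w11.png'); o=ctrl.get_obs(); print(o['tool_pos'],o['orientation'],o['qvel'].round(1),o['opening'])
cv2.imwrite('pics/c11.png',cv2.resize(s['color'][110:345,120:385,::-1],None,fx=2.5,fy=2.5,interpolation=cv2.INTER_CUBIC))
E
```

```text
[0.58074273 0.13570962 0.15417938] [ 1.79970659e+02 -2.53442463e-02 -1.16967808e+02] [-0.  -0.1  0.2  0.1  0.  -0.8] 0.054992239678721744
```

View pics/c11.png

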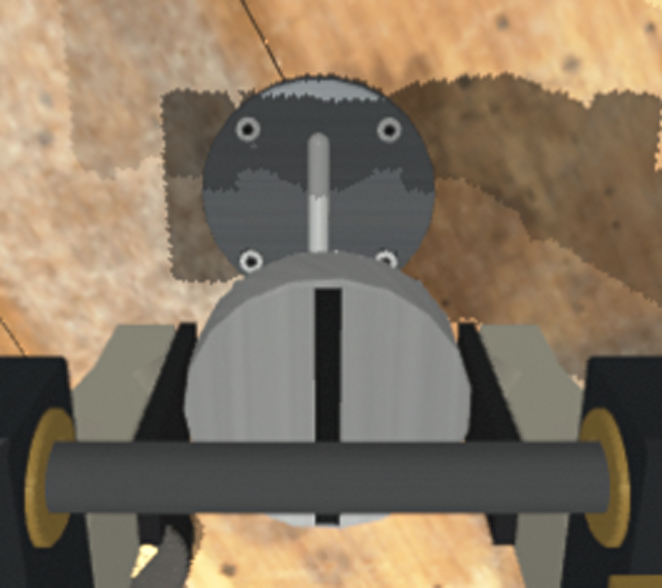

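```bash
python3 - <<'E'
from h import *
s=snap('wrist'); o=ctrl.get_obs(); M=R.from_euler('xyz',o['orientation'],degrees=True); print(o['tool_pos'])
def T(x,y,z): p=pos(s,(120+x/2.5,110+y/2.5),z); return (M.inv().apply(p-o['tool_pos'])*1000).round(1)[0]
z=o['tool_pos'][2]-.0038
print('rib',T(318.5,140,.017),T(318,240,.018),'end',T(318,132,.014),'disc',T(203,185,.012),T(435,185,.012),T(319,81,.012),'screws',[T(*q,.013) for q in[(248,129),(389,130),(251,262),(386,261)]])
print('held',T(184,400,z+.024),T(471,400,z+.024),T(328,524,z+.024),T(328,280,z+.024),'line',T(328,292,z+.024),T(327,520,z+.024))
E
```

```text
[0.58079956 0.13570816 0.15426105]
rib [ 17.6  -2.7 137.3] [-21.1  -3.  136.3] end [ 20.   -2.9 140.3] disc [ -1.  -46.8 142.2] [ -1.   41.6 142.3] [ 38.6  -2.5 142.3] screws [array([ 20.9, -28.9, 141.3]), array([ 20.5,  23.5, 141.3]), array([-32. , -29.3, 141.2]), array([-31.6,  23.5, 141.3])]
held [  2.3 -27.1 -20.2] [  2.3  27.8 -20.2] [-26.3   0.4 -20.2] [ 27.1   0.4 -20.2] line [ 24.7   0.4 -20.2] [-25.3   0.2 -20.2]
```

```bash
python3 - <<'E'
from h import *
import pickle
s=snap('wrist'); print(pos(s,[(120+x/2.5,110+y/2.5) for x,y in [(195,545),(150,550),(135,588),(180,585)]],.094).round(3))
w=pickle.load(open('w2.pkl','rb')); print('w2',pos(w,[(385*.64,500*.64),(490*.64,500*.64),(410*.64,535*.64),(435*.64,540*.64)],.09).round(3))
for n in('scene','side'):
    c=snap(n); b=ctrl.find_in(c,'mug'); print(n,b[:2])
    x,y,W,H=b[0]['bbox']; print('base-mid',pos(c,(x+W/2,y+H-4),0).round(3),'rim L/R',pos(c,[(x,y+5),(x+W,y+5)],.094).round(3))
    if n=='scene': cv2.imwrite('pics/c12.png',cv2.resize(c['color'][130:290,150:363,::-1],(800,600),interpolation=cv2.INTER_CUBIC))
E
```

```text
[[0.664 0.205 0.094]
 [0.678 0.2   0.094]
 [0.69  0.211 0.094]
 [0.676 0.217 0.094]]
w2 [[ 0.696 -0.024  0.09 ]
 [ 0.697  0.054  0.09 ]
 [ 0.729 -0.005  0.09 ]
 [ 0.734  0.014  0.09 ]]
scene [{'bbox': [188.5, 154.6, 40.3, 35.5], 'conf': 0.68}]
base-mid [[0.75  0.027 0.   ]] rim L/R [[ 0.773  0.075  0.094]
 [ 0.689 -0.01   0.094]]
side [{'bbox': [306.2, 159.8, 31.6, 47.2], 'conf': 0.6}]
base-mid [[0.768 0.001 0.   ]] rim L/R [[0.735 0.061 0.094]
 [0.823 0.048 0.094]]
```

View pics/c12.png

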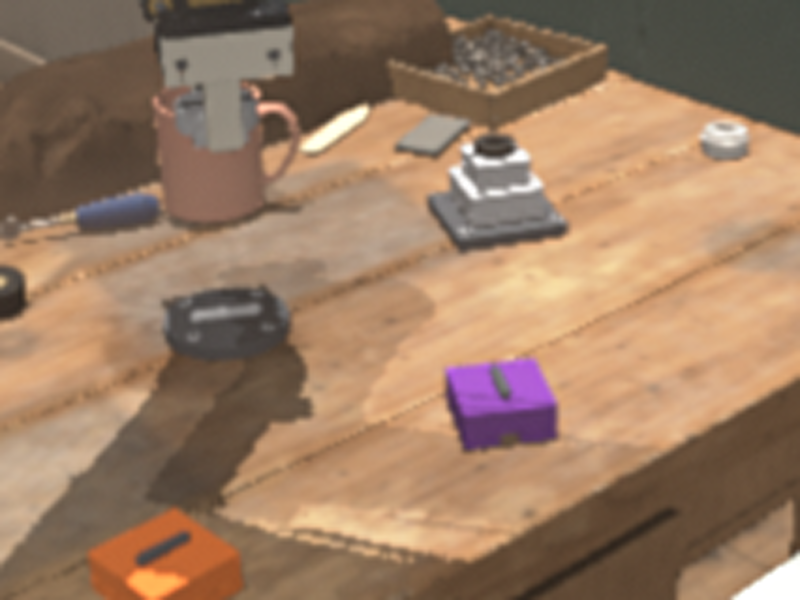

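Square stack stands properly (die on top at (495,147)); round foot clear at (228,322), mug clear of the hand by about 5 cm. Lowering the round riser.

>>> {"api": "play_rows", "payload": {
  "commands": [
    [[0,0,0,-0.57,-0.31,3,4.5],[0,0,0,-0.57,-0.31,7,4.5],[0,0,0,-0.57,-0.31,10.5,4.5],[0,0,0,-0.57,-0.31,12.5,4.5],[0,0,0,-0.57,-0.31,12.8,4.5],[0,0,0,-0.57,-0.31,12.8,4.5],[0,0,0,-0.57,-0.31,12.8,4.5],[0,0,0,-0.57,-0.31,12.8,4.5]]
  ]
}}

```text
clock: 24.3
tool_pos: [0.5879, 0.14, 0.0287]
orientation: [-179.9, 0.2, -117.1]
force: [-0.6, 0.4, -5.0]
opening: 0.0548
gripper_force: 30.0
```

```bash
python3 - <<'E'
from h import *
print(ctrl.get_obs()['force'],tosteps([.5862,.1394,.0158],-117.2))
E
```

```text
[-0.5991922   0.43866684 -4.97027496] (array([0.13526187, 0.12796018, 1.28718499]), array([-0.00218477,  0.00278988,  0.0013499 ]))
```

>>> {"api": "play_rows", "payload": {
  "commands": [
    [[0,0,0,0.08,0.1,0.1,4.5],[0,0,0,0.08,0.1,0.3,4.5],[0,0,0,0.08,0.1,0.5,4.5],[0,0,0,0.08,0.1,0.7,4.5],[0,0,0,0.08,0.1,0.9,4.5],[0,0,0,0.08,0.1,0.9,4.5],[0,0,0,0.08,0.1,0.9,4.5],[0,0,0,0.08,0.1,0.9,4.5]]
  ]
}}

```text
clock: 24.97
tool_pos: [0.5851, 0.1389, 0.0175]
orientation: [180.0, -0.0, -117.2]
force: [0.4, -0.1, -4.2]
opening: 0.0554
gripper_force: 30.0
```

```bash
python3 - <<'E'
from h import *
print(ctrl.get_obs()['force'],tosteps([.5862,.1394,.0158],-117.2))
E
```

```text
[ 0.41219235 -0.12405513 -4.24418452] (array([-0.09111759, -0.07469217,  0.16782534]), array([ 6.47153341e-05, -1.74250369e-04,  7.53862424e-04]))
```

>>> {"api": "play_rows", "payload": {
  "commands": [
    [[0,0,0,-0.05,-0.05,0.1,4.5],[0,0,0,-0.05,-0.05,0.18,4.5],[0,0,0,-0.05,-0.05,0.18,4.5],[0,0,0,-0.05,-0.05,0.18,8.76],[0,0,0,-0.05,-0.05,0.18,8.76],[0,0,0,-0.05,-0.05,0.18,8.76],[0,0,0,-0.05,-0.05,0.18,8.76],[0,0,0,-0.05,-0.05,0.18,8.76]]
  ]
}}

```text
clock: 25.63
tool_pos: [0.586, 0.1392, 0.016]
orientation: [-180.0, 0.0, -117.2]
force: [-1.7, -0.2, 0.5]
opening: 0.0831
gripper_force: 0.0
```

>>> {"api": "play_rows", "payload": {
  "commands": [
    [[0,0,0,0,0,0,8.76],[0,0,0,0,0,-4,8.76],[0,0,0,0,0,-8,8.76],[0,0,0,0,0,-12,8.76],[0,0,0,0,0,-14.5,8.76],[0,0,0,0,0,-14.5,8.76],[0,0,0,0,0,-14.5,8.76],[0,0,0,0,0,-14.5,8.76]]
  ]
}}

```text
clock: 26.3
tool_pos: [0.5853, 0.139, 0.1604]
orientation: [180.0, -0.0, -117.2]
force: [-0.6, -0.4, -0.8]
opening: 0.0877
gripper_force: 0.0
```

```bash
python3 - <<'E'
from h import *
s=snap('wrist','w13.png'); o=ctrl.get_obs(); print(o['tool_pos'],o['orientation'],o['qvel'].round(1))
p=proj(s,[[.5862,.1394,.036]])[0]; print(p)
for t in(50,70): print(axis(s,s['color'],p,28,0,t,.036))
print(ctrl.find_in(s,'round_riser'))
g=cv2.cvtColor(s['color'],cv2.COLOR_RGB2GRAY).astype(int)
print(g[int(p[1])+8,190:312].tolist()); print(g[100:260,int(p[0])-14].tolist())
print(tosteps([.545,-.363,.165],-117.2),o['joint_pos'])
E
```

```text
[0.58500959 0.13884502 0.15970537] [ 1.79928351e+02 -7.43183731e-02 -1.17173273e+02] [ 0.1  0.8 -0.1  0.1  0.   0.1]
[249.62110757 189.07354794]
(array([0.5843, 0.1364]), np.float64(62.7), 215, np.float64(0.0495), array([250. , 185.3]))
(array([0.5857, 0.1391]), np.float64(62.8), 270, np.float64(0.0498), array([250. , 188.5]))
[{'bbox': [220.6, 157.5, 59.8, 61.5], 'conf': 0.98}]
[96, 91, 93, 92, 88, 87, 87, 89, 93, 95, 97, 95, 92, 89, 86, 84, 84, 84, 76, 74, 76, 75, 77, 77, 76, 77, 77, 76, 76, 74, 83, 136, 175, 177, 179, 179, 176, 175, 175, 175, 182, 185, 184, 178, 179, 181, 181, 182, 181, 181, 185, 184, 181, 179, 182, 181, 179, 144, 52, 32, 34, 33, 59, 142, 177, 180, 180, 177, 174, 174, 175, 177, 177, 179, 176, 176, 179, 180, 178, 176, 173, 171, 173, 175, 174, 174, 177, 177, 165, 113, 79, 77, 77, 79, 78, 78, 77, 79, 78, 78, 77, 77, 77, 77, 77, 77, 79, 81, 85, 87, 86, 86, 85, 86, 83, 81, 83, 86, 87, 86, 83, 83]
[163, 162, 163, 161, 159, 157, 155, 155, 155, 154, 155, 155, 155, 156, 154, 152, 146, 140, 135, 131, 130, 127, 129, 133, 137, 138, 137, 139, 144, 144, 136, 129, 101, 83, 95, 84, 62, 91, 121, 135, 136, 132, 131, 131, 131, 130, 129, 129, 130, 127, 125, 125, 125, 130, 123, 81, 59, 56, 59, 71, 95, 102, 105, 126, 132, 132, 132, 131, 132, 132, 132, 132, 132, 132, 132, 131, 132, 132, 132, 132, 131, 131, 132, 131, 131, 138, 174, 183, 182, 181, 181, 181, 182, 182, 181, 181, 181, 181, 181, 180, 181, 180, 180, 180, 181, 181, 181, 180, 180, 179, 179, 181, 181, 159, 102, 76, 83, 124, 132, 132, 128, 136, 148, 155, 148, 136, 125, 122, 119, 123, 131, 139, 142, 142, 145, 148, 153, 156, 161, 163, 163, 163, 163, 160, 155, 151, 150, 149, 146, 140, 138, 142, 149, 155, 158, 157, 157, 155, 155, 160]
(array([ 46.47135394, -19.35326307,  -0.50259609]), array([ 0.00144158, -0.00179121,  0.00056263])) [ 3.19382008e+01  1.66504208e+01 -1.41450516e+01 -2.71363256e-02
 -5.93050906e+01 -5.90976480e+01]
```

>>> {"api": "play_rows", "payload": {
  "commands": [
    [[0,0,0,3.5,-1.5,0,8.76],[0,0,0,7.2,-3,0,8.76],[0,0,0,11,-4.6,0,8.76],[0,0,0,14.8,-6.2,0,8.76],[0,0,0,18.6,-7.8,0,8.76],[0,0,0,22.4,-9.4,0,8.76],[0,0,0,26.2,-11,0,8.76],[0,0,0,30,-12.5,0,8.76]]
  ]
}}

```text
clock: 27.07
tool_pos: [0.559, -0.1867, 0.1594]
orientation: [179.9, -0.1, -117.1]
force: [1.4, -0.5, -0.7]
opening: 0.0878
gripper_force: 0.0
```

>>> {"api": "play_rows", "payload": {
  "commands": [
    [[0,0,0,3.8,-1.6,0,8.76],[0,0,0,7.6,-3.2,0,8.76],[0,0,0,11.4,-4.8,0,8.76],[0,0,0,14.5,-6.2,0,8.76],[0,0,0,16.4,-6.8,0,8.76],[0,0,0,16.4,-6.8,0,8.76],[0,0,0,16.4,-6.8,0,8.76],[0,0,0,16.4,-6.8,0,8.76]]
  ]
}}

```text
clock: 27.73
tool_pos: [0.5452, -0.3615, 0.1594]
orientation: [179.9, -0.0, -117.2]
force: [-0.0, 0.1, 0.1]
opening: 0.0877
gripper_force: 0.0
```

```bash
python3 - <<'E'
from h import *
s=snap('wrist','w14.png'); o=ctrl.get_obs(); print(o['tool_pos'],o['orientation'],o['qvel'].round(1))
b=ctrl.find_in(s,'setting_block'); print(b)
x,y,w,h=b[0]['bbox']; c=(x+w/2,y+h/2); print(c,pos(s,c,.012))
for t in (110,140,170): print(t,ell(s,c,35,1,t,.012))
g=cv2.cvtColor(s['color'],cv2.COLOR_RGB2GRAY).astype(int)
print(g[int(c[1]),int(c[0])-36:int(c[0])+36].tolist()); print(g[int(c[1])-36:int(c[1])+36,int(c[0])].tolist())
E
```

```text
[ 0.54548018 -0.36107684  0.15982434] [ 1.79906799e+02 -8.35443796e-03 -1.17136077e+02] [ 0.7 -0.7  0.1  0.  -0.   0.1]
[{'bbox': [223.2, 158.9, 39.6, 44.4], 'conf': 0.64}]
(243.0, 181.1) [[ 0.55101688 -0.36496428  0.012     ]]
110 ((243.4, 181.8), array([38. , 38.8]), array([ 0.5509, -0.3642,  0.012 ]), np.float64(0.037483054224139174))
140 ((243.9, 171.9), array([ 5. , 11.6]), array([ 0.546 , -0.3726,  0.012 ]), np.float64(0.011079979759602522))
170 ((236.5, 214.5), array([0., 1.]), array([ 0.5728, -0.3374,  0.012 ]), np.float64(0.0009977833600258196))
[111, 113, 113, 111, 111, 112, 108, 76, 61, 73, 71, 75, 76, 79, 75, 75, 110, 113, 109, 108, 128, 128, 127, 128, 127, 128, 123, 119, 109, 81, 72, 72, 73, 73, 73, 72, 72, 72, 70, 71, 70, 73, 74, 78, 95, 118, 123, 130, 131, 129, 130, 130, 130, 119, 109, 112, 112, 110, 85, 85, 88, 88, 89, 87, 87, 86, 86, 88, 88, 90, 90, 89]
[161, 160, 161, 156, 105, 79, 78, 81, 80, 80, 80, 81, 81, 78, 80, 92, 101, 103, 119, 122, 121, 119, 118, 118, 141, 147, 146, 146, 146, 145, 124, 114, 80, 67, 67, 71, 72, 72, 71, 73, 73, 73, 83, 99, 102, 104, 106, 105, 105, 104, 125, 132, 134, 126, 124, 124, 123, 109, 98, 86, 83, 82, 83, 82, 81, 80, 78, 77, 77, 75, 74, 75]
```

```bash
python3 - <<'E'
from h import *
s=snap('wrist'); print(ctrl.get_obs()['tool_pos'])
for c,z in [((243.6,182.3),.022),((243.7,182),.013)]:
    q=pos(s,c,z)[0]; print(q.round(4),tosteps([q[0],q[1],.003],-117.2)[0])
E
```

```text
[ 0.54593687 -0.36075215  0.16050993]
[ 0.5505 -0.3652  0.022 ] [ 0.19296504 -0.61729265 15.75067795]
[ 0.5516 -0.3633  0.013 ] [-0.02667814 -0.62593464 15.75067306]
```

>>> {"api": "play_rows", "payload": {
  "commands": [
    [[0,0,0,0.1,-0.65,3,8.76],[0,0,0,0.1,-0.65,7,8.76],[0,0,0,0.1,-0.65,11,8.76],[0,0,0,0.1,-0.65,14,8.76],[0,0,0,0.1,-0.65,15.4,8.76],[0,0,0,0.1,-0.65,15.7,8.76],[0,0,0,0.1,-0.65,15.7,8.76],[0,0,0,0.1,-0.65,15.7,8.76]]
  ]
}}

```text
clock: 28.55
tool_pos: [0.5519, -0.3652, 0.0045]
orientation: [-179.9, -0.0, -117.1]
force: [-0.1, -0.5, 0.4]
opening: 0.0875
gripper_force: 0.0
```

>>> {"api": "play_rows", "payload": {
  "commands": [
    [[0,0,0,0,0,0,3],[0,0,0,0,0,0,3],[0,0,0,0,0,0,3],[0,0,0,0,0,0,3],[0,0,0,0,0,0,3],[0,0,0,0,0,0,3],[0,0,0,0,0,0,3],[0,0,0,0,0,0,3]]
  ]
}}

```text
clock: 29.22
tool_pos: [0.5509, -0.3657, 0.0038]
orientation: [180.0, -0.0, -117.2]
force: [0.1, -0.1, 0.6]
opening: 0.0398
gripper_force: 10.6
```

```bash
python3 - <<'E'
from h import *
print(ctrl.get_obs()['opening'],tosteps([.5857,.1391,.155],-117.2))
E
```

```text
0.039794547391347926 (array([-46.49557608,  19.95533682, -15.12202467]), array([ 1.45196870e-04, -9.29723257e-06,  6.17359167e-04]))
```

Grip force is still building; hold briefly, then lift and carry.

>>> {"api": "play_rows", "payload": {
  "commands": [
    [[0,0,0,0,0,0,3],[0,0,0,0,0,0,3],[0,0,0,0,0,-3,3],[0,0,0,0,0,-7,3],[0,0,0,0,0,-11,3],[0,0,0,-0.5,0.2,-15,3],[0,0,0,-3,1.3,-15.5,3],[0,0,0,-6.5,2.8,-15.5,3]]
  ]
}}

```text
clock: 29.88
tool_pos: [0.5574, -0.2968, 0.1623]
orientation: [-179.6, 0.1, -117.3]
force: [0.7, 1.1, -2.2]
opening: 0.0394
gripper_force: 30.0
```

>>> {"api": "play_rows", "payload": {
  "commands": [
    [[0,0,0,-3.8,1.6,0,3],[0,0,0,-7.6,3.3,0,3],[0,0,0,-11.4,4.9,0,3],[0,0,0,-15.2,6.5,0,3],[0,0,0,-19,8.2,0,3],[0,0,0,-22.8,9.8,0,3],[0,0,0,-26.6,11.4,0,3],[0,0,0,-30.4,13,0,3]]
  ]
}}

```text
clock: 30.55
tool_pos: [0.5784, 0.0368, 0.1587]
orientation: [180.0, 0.0, -117.2]
force: [2.0, -1.2, -2.2]
opening: 0.0392
gripper_force: 30.0
```

>>> {"api": "play_rows", "payload": {
  "commands": [
    [[0,0,0,-3.8,1.6,0,3],[0,0,0,-7.2,3,0,3],[0,0,0,-9.3,4,0,3],[0,0,0,-9.6,4.15,0,3],[0,0,0,-9.6,4.15,0,3],[0,0,0,-9.6,4.15,0,3],[0,0,0,-9.6,4.15,0,3],[0,0,0,-9.6,4.15,0,3]]
  ]
}}

```text
clock: 31.22
tool_pos: [0.5857, 0.1379, 0.1587]
orientation: [180.0, -0.0, -117.2]
force: [-0.0, -0.4, -2.1]
opening: 0.0392
gripper_force: 30.0
```

```bash
python3 - <<'E'
from h import *
s=snap('wrist','w15.png'); o=ctrl.get_obs(); print(o['tool_pos'],o['orientation'],o['qvel'].round(1),o['opening'])
M=R.from_euler('xyz',o['orientation'],degrees=True)
b=ctrl.find_in(s,'setting_block'); print(b); print(ctrl.find_in(s,'round_riser'))
T=lambda px,z:(M.inv().apply(pos(s,px,z)-o['tool_pos'])*1000).round(1)
z=o['tool_pos'][2]-.0036
x,y,w,h=b[0]['bbox']; print('held y',T([(x,y+h/2),(x+w,y+h/2)],z+.01))
g=cv2.cvtColor(s['color'],cv2.COLOR_RGB2GRAY).astype(int)
print('row',[g[r,185:320:2].tolist() for r in (172,)]); print('col',g[135:330,251].tolist()); print('hand row255',g[255,200:305].tolist())
E
```

```text
[0.58579921 0.13801242 0.15882094] [-1.79999136e+02 -3.16094703e-04 -1.17241685e+02] [-0.  -0.   0.1 -0.  -0.   0. ] 0.039011623405408716
[{'bbox': [212.8, 221.1, 75.5, 68.3], 'conf': 0.79}]
[]
held y [[  3.  -19.4  -6.4]
 [  2.9  19.6  -6.4]]
row [[198, 122, 114, 107, 80, 82, 86, 89, 94, 89, 70, 66, 67, 68, 67, 68, 67, 67, 66, 65, 96, 141, 144, 150, 147, 148, 147, 149, 151, 147, 147, 145, 34, 28, 47, 145, 146, 144, 145, 144, 146, 146, 148, 145, 142, 129, 90, 67, 66, 66, 67, 68, 69, 67, 68, 66, 70, 77, 79, 86, 93, 93, 93, 93, 89, 84, 85, 91]]
col [65, 108, 138, 145, 146, 147, 146, 146, 146, 145, 139, 98, 78, 67, 64, 67, 66, 65, 64, 65, 66, 68, 96, 111, 114, 128, 145, 105, 49, 25, 25, 27, 26, 26, 27, 27, 27, 28, 27, 25, 26, 26, 28, 26, 25, 26, 25, 26, 24, 23, 26, 25, 25, 25, 24, 23, 26, 37, 37, 40, 38, 39, 38, 39, 39, 40, 38, 38, 38, 39, 37, 39, 37, 38, 37, 39, 38, 37, 35, 36, 36, 32, 67, 180, 132, 91, 89, 120, 121, 122, 120, 120, 122, 121, 121, 122, 136, 141, 141, 141, 142, 141, 142, 140, 140, 140, 141, 142, 141, 141, 151, 162, 164, 163, 163, 161, 162, 163, 162, 161, 161, 156, 143, 137, 141, 194, 203, 198, 190, 193, 198, 202, 179, 125, 119, 119, 120, 120, 119, 120, 122, 122, 121, 121, 125, 126, 125, 124, 124, 123, 122, 102, 61, 57, 59, 60, 64, 65, 69, 69, 69, 72, 73, 73, 74, 74, 74, 75, 74, 75, 75, 75, 75, 75, 75, 73, 74, 70, 68, 72, 130, 191, 205, 203, 198, 198, 194, 188, 180, 172, 165, 162, 168, 176, 180]
hand row255 [122, 118, 64, 31, 27, 27, 29, 30, 30, 28, 25, 24, 57, 132, 135, 134, 134, 134, 135, 135, 135, 136, 136, 137, 139, 146, 150, 154, 154, 153, 154, 154, 154, 154, 154, 154, 155, 155, 156, 157, 156, 157, 157, 158, 158, 159, 160, 160, 159, 159, 160, 161, 162, 162, 161, 160, 160, 160, 158, 158, 158, 157, 157, 157, 156, 155, 154, 154, 154, 154, 153, 154, 153, 153, 153, 151, 146, 139, 137, 136, 136, 137, 136, 135, 134, 134, 134, 136, 132, 69, 27, 22, 28, 28, 29, 29, 27, 28, 31, 62, 118, 121, 123, 124, 126]
```

```bash
python3 - <<'E'
from h import *
s=snap('wrist'); o=ctrl.get_obs(); M=R.from_euler('xyz',o['orientation'],degrees=True)
T=lambda px,z:(M.inv().apply(pos(s,px,z)-o['tool_pos'])*1000).round(1)
z=o['tool_pos'][2]-.0036
print(T([(251,256),(251,267.5),(251,245)],z+.023),T([(251,231)],z+.018),T([(251,218.5),(251,222)],z))
g=cv2.cvtColor(s['color'],cv2.COLOR_RGB2GRAY).astype(int)
for r in(252,258,262,266,272,280): print(r,g[r,215:288].tolist())
print('riser', T([(251,163.5)],.036),T([(224.7,172),(276.3,172)],.036),o['tool_pos'],tosteps([.5857,.1391,.0394],-117.2)[0])
E
```

```text
[[  9.5   0.2 -19.4]
 [  3.3   0.2 -19.4]
 [ 15.3   0.2 -19.4]] [[ 20.2   0.2 -14.4]] [[19.4  0.2  3.6]
 [17.4  0.2  3.6]]
252 [134, 135, 135, 135, 136, 136, 137, 138, 137, 138, 137, 137, 140, 146, 150, 154, 154, 155, 156, 154, 156, 156, 157, 156, 156, 156, 157, 158, 159, 158, 160, 160, 160, 161, 161, 161, 163, 161, 162, 160, 161, 162, 162, 160, 160, 158, 158, 158, 157, 156, 155, 156, 155, 156, 155, 155, 153, 150, 145, 141, 138, 138, 138, 137, 137, 137, 137, 136, 135, 135, 136, 134, 125]
258 [133, 132, 135, 133, 134, 136, 136, 141, 149, 152, 152, 153, 152, 152, 152, 152, 152, 152, 152, 153, 153, 154, 153, 155, 157, 155, 151, 150, 146, 141, 138, 138, 138, 138, 136, 137, 137, 137, 137, 138, 138, 140, 142, 146, 150, 153, 154, 154, 155, 155, 154, 155, 154, 154, 153, 153, 153, 154, 152, 153, 153, 153, 152, 149, 141, 136, 135, 135, 135, 135, 133, 134, 134]
262 [131, 133, 133, 133, 134, 144, 150, 152, 153, 152, 152, 152, 152, 151, 152, 150, 151, 152, 152, 153, 148, 141, 139, 138, 135, 130, 150, 183, 189, 200, 205, 201, 200, 201, 202, 201, 196, 191, 192, 196, 199, 200, 200, 199, 195, 165, 13
[... 686 characters left out ...]
, 120, 120, 120, 120, 120, 120, 119, 119, 117, 117, 117, 114, 117, 117, 115, 112, 112, 133, 142, 143, 143, 146, 150, 151, 150, 151, 151, 151, 150, 150, 150, 150, 149, 140, 130, 130, 129]
280 [128, 124, 125, 142, 148, 148, 147, 147, 147, 148, 149, 148, 148, 149, 148, 145, 145, 146, 145, 132, 118, 117, 118, 119, 119, 120, 122, 121, 122, 123, 123, 124, 124, 124, 124, 125, 126, 125, 125, 125, 125, 125, 124, 124, 123, 123, 122, 122, 120, 120, 117, 118, 130, 144, 147, 147, 146, 149, 151, 149, 149, 149, 149, 150, 148, 149, 149, 149, 141, 121, 124, 127, 150]
riser [[ 23.2   0.5 122.9]] [[ 15.6 -22.7 122.9]
 [ 15.6  22.7 122.9]] [0.58586964 0.13840882 0.15888023] [-0.05166491  0.0473413  11.94802973]
```

>>> {"api": "play_rows", "payload": {
  "commands": [
    [[0,0,0,0,0,3,3],[0,0,0,0,0,7,3],[0,0,0,0,0,10,3],[0,0,0,0,0,11,3],[0,0,0,0,0,11.3,3],[0,0,0,0,0,11.5,3],[0,0,0,0,0,11.5,3],[0,0,0,0,0,11.5,3]]
  ]
}}

```text
clock: 32.08
tool_pos: [0.5871, 0.1398, 0.0457]
orientation: [-179.9, 0.1, -117.1]
force: [-0.6, -0.1, -2.1]
opening: 0.039
gripper_force: 30.0
```

>>> {"api": "play_rows", "payload": {
  "commands": [
    [[0,0,0,0,0,0,3],[0,0,0,0,0,0,3]]
  ]
}}

```text
clock: 32.25
tool_pos: [0.5865, 0.1396, 0.0451]
orientation: [-179.9, 0.1, -117.1]
force: [0.2, -0.6, -1.9]
opening: 0.0391
gripper_force: 30.0
```

>>> {"api": "play_rows", "payload": {
  "commands": [
    [[0,0,0,0,0,0.15,3],[0,0,0,0,0,0.3,3],[0,0,0,0,0,0.4,3],[0,0,0,0,0,0.4,3],[0,0,0,0,0,0.4,3]]
  ]
}}

```text
clock: 32.67
tool_pos: [0.5858, 0.1392, 0.0398]
orientation: [180.0, -0.0, -117.2]
force: [-0.1, -0.4, -0.5]
opening: 0.039
gripper_force: 30.0
```

Just at contact, centred (0.1 mm from target). Release and withdraw.

>>> {"api": "play_rows", "payload": {
  "commands": [
    [[0,0,0,0,0,0.03,3],[0,0,0,0,0,0.03,3],[0,0,0,0,0,0.03,6.5],[0,0,0,0,0,0.03,6.5],[0,0,0,0,0,0.03,6.5],[0,0,0,0,0,0.03,6.5],[0,0,0,0,0,0.03,6.5],[0,0,0,0,0,0.03,6.5]]
  ]
}}

```text
clock: 33.33
tool_pos: [0.5858, 0.1392, 0.0394]
orientation: [180.0, -0.0, -117.2]
force: [0.4, 0.4, 0.3]
opening: 0.065
gripper_force: 0.0
```

>>> {"api": "play_rows", "payload": {
  "commands": [
    [[0,0,0,0,0,-3,6.5],[0,0,0,0,0,-7,8.76],[0,0,0,0,0,-11,8.76],[0,0,0,0,0,-14,8.76],[0,0,0,0,0,-14,8.76],[0,0,0,0,0,-14,8.76],[0,0,0,0,0,-14,8.76],[0,0,0,0,0,-14,8.76]]
  ]
}}

```text
clock: 34.0
tool_pos: [0.585, 0.1388, 0.1782]
orientation: [179.9, -0.1, -117.2]
force: [-0.0, -0.3, -1.4]
opening: 0.0875
gripper_force: 0.0
```

```bash
python3 - <<'E'
from h import *
s=snap('wrist','w16.png'); o=ctrl.get_obs(); print(o['tool_pos'],o['opening'],o['force'],o['clock'])
for n,z in(('setting_block',.049),('round_riser',.03),('round_foot',.012)):
    for d in ctrl.find_in(s,n)[:1]:
        x,y,w,h=d['bbox']; print(n,d['conf'],(x,y,w,h),pos(s,(x+w/2,y+h/2),z).round(4))
g=cv2.cvtColor(s['color'],cv2.COLOR_RGB2GRAY).astype(int); p=proj(s,[[.5857,.1391,.059]])[0]; print(p)
r=int(p[1]); print(g[r,190:312].tolist()); print(g[r-60:r+60,int(p[0])].tolist())
c=snap('scene'); print({n:ctrl.find_in(c,n)[:1] for n in('mug','setting_block','ring_die','whetstone')})
e=snap('side'); print({n:ctrl.find_in(e,n)[:1] for n in('mug','setting_block','ring_die','small_square_riser','wax_tin','whetstone')})
print(proj(c,[[.5857,.1391,.048],[.5866,-.1238,.065]]),proj(e,[[.5857,.1391,.048],[.5866,-.1238,.065]]))
E
```

```text
[0.58504893 0.1387878  0.17803926] 0.08748017971145744 [-0.79131954 -0.59416584  0.75262211] 34.05
setting_block 0.88 (230.6, 165.3, 42.3, 49.4) [[0.585 0.142 0.049]]
round_riser 0.8 (223.2, 154.3, 55.0, 55.9) [[0.5849 0.1397 0.03  ]]
round_foot 0.96 (203.1, 131.6, 87.8, 85.6) [[0.5867 0.135  0.012 ]]
[249.65288891 190.78305123]
[160, 156, 147, 139, 128, 95, 92, 93, 92, 88, 86, 92, 98, 97, 98, 99, 95, 91, 90, 78, 77, 77, 78, 78, 79, 78, 77, 78, 79, 78, 76, 88, 152, 178, 177, 179, 180, 166, 134, 132, 130, 127, 172, 173, 172, 172, 172, 173, 175, 164, 152, 92, 96, 124, 175, 147, 142, 106, 45, 33, 33, 38, 87, 170, 146, 140, 127, 107, 104, 128, 161, 166, 179, 176, 175, 174, 176, 175, 150, 136, 133, 135, 153, 174, 175, 177, 176, 162, 93, 75, 76, 77, 76, 78, 77, 76, 77, 77, 77, 74, 69, 75, 79, 82, 85, 89, 90, 89, 91, 90, 85, 81, 82, 89, 91, 90, 89, 90, 91, 90, 86, 86]
[153, 106, 60, 84, 120, 130, 130, 130, 129, 130, 131, 128, 126, 126, 129, 126, 88, 61, 56, 57, 55, 56, 59, 85, 97, 102, 125, 109, 56, 21, 22, 20, 19, 19, 18, 34, 97, 106, 104, 121, 124, 124, 125, 123, 120, 128, 146, 150, 150, 
[... 426 characters left out ...]
: [199.4, 197.2, 16.6, 10.1], 'conf': 0.56}], 'ring_die': [{'bbox': [137.5, 199.2, 19.0, 18.0], 'conf': 0.22}], 'whetstone': [{'bbox': [257.2, 166.3, 18.3, 4.7], 'conf': 0.72}]}
{'mug': [{'bbox': [310.2, 161.9, 28.3, 46.4], 'conf': 0.68}], 'setting_block': [{'bbox': [242.6, 169.1, 14.4, 12.6], 'conf': 0.42}], 'ring_die': [{'bbox': [256.7, 196.6, 16.5, 9.0], 'conf': 0.56}], 'small_square_riser': [{'bbox': [251.6, 203.0, 22.7, 11.2], 'conf': 0.65}], 'wax_tin': [{'bbox': [282.8, 170.2, 17.6, 9.1], 'conf': 0.66}], 'whetstone': [{'bbox': [242.2, 177.6, 17.1, 10.3], 'conf': 0.48}]}
[[208.19846084 201.25607412]
 [281.15642253 167.97907754]] [[250.09937198 175.18339862]
 [264.01432451 199.4137951 ]]
```

```bash
python3 -c "
from plant import ctrl
print(ctrl.close_job())"
```

```text
the job is handed in; nothing more can be done
None
```

The job is handed in at about 34 s on the clock: both stations are built and measured as seated and centred, and the mug, wax tin and whetstone were not touched, though the hand-in returned no verdict.

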